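# Copy an LED bar's tilt with a locking bevel

## Task

Copy the angle of the yellow-taped LED bar to the other LED bar with the bevel gauge: lay the bevel's stock flat against the taped bracket's fence, slide it gently in until the hinged blade lies flush along the taped bar and meets its hinge post, and press the red lever fully down to lock the blade while it is there. Then slide the locked bevel, stock flat against the fence, into the other bracket in the same way so that the blade pushes its bar open until bar and blade are flush and the blade meets the hinge post, and leave the bevel lying there, locked. Push gently: the taped bar must not shift, neither bracket may be forced, and leave the other things on the mat alone.

Things in the scene. Friction and masses are not known exactly. Their poses are not given: they have to be found in the camera images.
- bevel: Bevel gauge lying flat on the bench mat (3 mm thick), 0.2 to 0.4 kg. Brown stock with brass bands, 22 mm wide (y), 28 mm high, from x=2 to 108 mm. Origin: on the blade's vertical pivot axis, at the underside; x along the stock away from the pivot, z up. Slid fully into a corner, its pivot is at x = (18 + 19 cos A) / sin A mm (A: bar angle) in the bracket's frame; start from about x=110 mm so that the blade clears the bar.
- bevel_grip (a point): Where to pinch the stock from above, across its 22 mm width (along y): 68 mm from the pivot, 22 mm above the underside (6 mm below the stock's top). Keep the fingertips 11 mm or more above the mat, to clear the brackets' fences. A push of about 10 N along the fence seats the bevel; 35 N would be forcing it.
- blade_tip (a point): End of the steel blade, on its centre line: 92 mm from the pivot; the blade is 20 mm wide, 28.5 to 33.5 mm above the underside, with a 20 mm tail behind the pivot. x along the blade. Blade angle, from the bevel's x towards its y: 135 to 145 degrees at the start; the taped bar closes it. Its +y edge is the measuring one. Unlocked it turns with 0.03 N m friction and stays where left; locked it holds.
- lever (a joint): Lock lever of the bevel: 0 = raised at 46 degrees, unlocked; 0.8 rad = fully down, level along the stock, blade locked. It stays where it is left; about 5 N at its end start it, 8 to 10 N press it fully down.
- lever_tip (a point): Centre of the round red bar (radius 6 mm, 14 mm wide) at the end of the lock lever, to be pressed straight down with closed fingertips. The lever turns about a level axis 42 mm above the bevel's origin, 36 mm from this point: in the bevel's frame it goes from x=25, z=68 mm (raised) to x=36, z=42 mm (down).
- sample: Sample bracket, its bar has two yellow tape bands. Screwed to the mat. Origin: on the bar's vertical hinge axis, at mat level; x along its fence away from the hinge, y to the open side, z up. The fixed hinge post round the origin is a steel cylinder of radius 8 mm, 46 mm high. Both brackets always stand parallel (same x direction); which is left or right varies.
- sample_fence (a point): Top edge of the sample bracket fence's upright face, halfway along. Fence: 8 mm high, 10 mm thick, from x=-10 to 140 mm in the bracket's frame; its face looks along +y and lies at y=8 mm; a 4 mm high foot reaches back to y=-22 mm. A stock flat on it has its x axis along the bracket's x, and its pivot at y=19 mm.
- sample_tip (a point): Outer end of the yellow-taped LED bar. Its angle, 105 to 130 degrees, is to be copied; the hinge slips when forced (1.5 N m). Bar: 45 to 118 mm from the hinge axis on a thinner neck, 12 mm thick, 10 to 44 mm above the mat. Point on its measuring face, 118 mm out. x along the bar; the face looks along -y and lies 8 mm from the hinge axis, tangent to the post. Bar angle: from the bracket's x, towards its y.
- work: Work bracket, its bar has no tape. Screwed to the mat. Origin: on the bar's vertical hinge axis, at mat level; x along its fence away from the hinge, y to the open side, z up. The fixed hinge post round the origin is a steel cylinder of radius 8 mm, 46 mm high. Both brackets always stand parallel (same x direction); which is left or right varies.
- work_fence (a point): Top edge of the work bracket fence's upright face, halfway along. Fence: 8 mm high, 10 mm thick, from x=-10 to 140 mm in the bracket's frame; its face looks along +y and lies at y=8 mm; a 4 mm high foot reaches back to y=-22 mm. A stock flat on it has its x axis along the bracket's x, and its pivot at y=19 mm.
- work_tip (a point): Outer end of the untaped LED bar. 80 to 90 degrees at the start; stiff hinge (0.08 N m, about 1 N at the blade tip), stays where left. Bar: 45 to 118 mm from the hinge axis on a thinner neck, 12 mm thick, 10 to 44 mm above the mat. Point on its measuring face, 118 mm out. x along the bar; the face looks along -y and lies 8 mm from the hinge axis, tangent to the post. Bar angle: from the bracket's x, towards its y.
- solder_spool: The blue solder spool (60 mm across, 46 mm high), a bystander, loose on the mat; origin at the centre of its underside. Leave it where it is.
- tape_roll: The copper-coloured tape roll (56 mm across, 18 mm high), a bystander, loose on the mat; origin at the centre of its underside. Leave it where it is.
- screwdriver: The screwdriver, a bystander, loose on the mat; origin at the centre of its underside. Leave it where it is.
- parts_tray: The black parts tray (110 x 90 x 30 mm), a bystander, loose on the mat; origin at the centre of its underside. Leave it where it is.
- flux_jar: The amber flux jar (44 mm across, 50 mm high), a bystander, loose on the mat; origin at the centre of its underside. Leave it where it is.
- led_driver: The black LED driver box (50 x 85 x 35 mm), a bystander, loose on the mat; origin at the centre of its underside. Leave it where it is.
- dimmer_plate: The white dimmer plate with its knob (80 x 80 x 24 mm), a bystander, loose on the mat; origin at the centre of its underside. Leave it where it is.
There are look-alikes about, which are no part of the job. What is shaped like the sample but turquoise is not meant.

How it is judged:
By the outcome, as a careful person would: the job done as asked, in the order asked, and still so for the second after the job is handed in, with the robot touching nothing.
It also fails if it takes over 72 s, if anything falls off the work surface, if the arm or the gripper's body presses on something with over 40 N, if the wrist force passes 120 N, or if a joint passes its speed limit or range.

## Robot

A 6-joint arm with a two-finger parallel gripper is mounted at the origin on the work surface. World frame = base frame: x ahead of the robot, y to its left, z up, the work surface at z = 0. Lengths are in mm, angles in rad, forces in N, time in s.
With the tool pointing down it reaches from about 275 to 750 mm from the base axis. Payload 10.2 kg.
Tool frame: the origin (TCP) lies between the finger pads; the fingertips stand 22 mm ahead of it and the grasp point (between the pads) lies 3 mm ahead of it (ctrl.nose_length is the distance from the TCP to the fingertips, in mm); y points along the fingers, z is the direction in which the jaws open and shut, and the axes are right-handed (so a half turn about y gives the same grasp; the last joint's range is limited). The gripper opens to 85 mm and grips with 20 to 120 N. Pads are 22 mm wide; open, the fingers measure 114 mm over their backs; the gripper's body (76 mm by 85 mm) begins 54 mm behind the grasp point. The pads swing forward as they close: fully open they stand 13 mm farther back than shut.
Start: joints at [-1.466, 0.313, 1.498, -0, 1.331, -0.223], TCP at [169.017, -497.056, 253.294] pointing down, gripper open.
Joint ranges: [-2.94, 2.94], [-0.97, 2.17], [0.19, 2.56], [-1.23, 4.37], [0.02, 3.11], [-2.88, 2.88]. Speed limits (rad/s): [2.39, 2.39, 3.01, 3.14, 3.14, 3.14].

## Interface

Orientations are given as a unit quaternion [w, x, y, z].
In Python, from rig import ctrl, eyes, models gives the robot as it stands.
- The arm moves only by the shell command python3 -m crank 'ROWS' [FORCE]. ROWS is JSON, a list of rows, each an object with "dp": the shift along the tool's x, y, z in mm, a list of three; "roll": the turn about the tool's y in rad; "gripper": the closure in counts, from 0 (fully open) to 255 (shut). A call has 1 to 10 rows; each row is the pose to reach, as a shift and turn from the pose commanded when the call began, along the tool's axes at that moment; what a row does not reach only later rows make up. A row lasts 1/12 s, in which the tool goes at most 41.7 mm and 7.16 degrees, less where a joint would pass 70% of its speed; a pose out of reach is approached as far as the arm can. A call with a gripper value outside its range is refused whole. The fingers move at their own pace and stop on an object; FORCE is the grip in N (left out, the last holds). Time passes only in rows, so rows that repeat a pose let the fingers close. It gives the time, the measured TCP pose, the force and the opening at its end, in the units of the state.
- ctrl.sense(): the state, without advancing time (a new reading comes with each control period).
- eyes.capture(name): name is "side" or "top"; returns a dict with "color" (384x512x3 uint8, red, green, blue), "fx", "fy", "cx", "cy" (pixels), "R" (3x3) and "t" (3): a world point X has camera coordinates R X + t. Camera axes: x right, y down, z forward; pixel columns grow to the right and rows downward; lengths in mm; the calibration is good to about 2 mm. A picture is of the moment at which its call begins. There is no depth.
- ctrl.finish_job(): hands the job in, once; it reports no verdict.
Trained networks look in a picture, given as the dict that the camera call returned (one of the last four; its "shot" number tells which), for a name from the list of things; names that differ only in an ending like _2 or _b are one class to them, and where a whole thing is asked for, a point or a joint stands for the part that bears it (a point fixed in the world has none). Each returns a list of dicts, best first, with "confidence" (0 to 1); they miss things now and then, are a little off and sometimes report something else, mostly with a low value. They report only what shows in the picture. A call takes as long as a camera call. They do not tell look-alikes from the thing itself.
- models.spot_in(picture, label): "extent" ([centre column, centre row, width, height] in pixels, round what is visible of it).
- models.spot_point(picture, label): "centre" ([column, row] in pixels: a listed point, or the origin of a listed thing).
The state is a dict: "time_s": time; "joints": joint angles; "dq": joint speeds; "tau": joint torques, N m; "eef_pos": TCP position; "ee_rot": TCP orientation; "force": force on the tool from outside, world axes, zero at the start; "wrist_torque": the same for the moment, N m; "grip_width": opening from 0.0 (shut) to 1.0 (fully open).
Only numpy, scipy, OpenCV 4.12 (cv2) and the standard library are available. Lean on these libraries where they do the work, as an engineer would, in place of code of your own. Each camera call takes 0.05 s, during which the arm holds its last target. There are 200 camera calls.

## Working session

There is one attempt and no reset: what is moved stays moved. The work goes in short steps, Python scripts to look and compute and a shell command to move; the robot and the scene stay as the last step left them, time stands still between calls to the robot, and variables do not carry over. Pictures are saved under pics/ and viewed, about 8 in all and at most 12, crops included, and the job is handed in when it is done.

```bash
ls; mkdir -p pics; cat > h.py <<'E'
import numpy as np, cv2
from rig import ctrl, eyes, models
def snap(cam, fn=None):
    p=eyes.capture(cam)
    if fn: cv2.imwrite('pics/'+fn, p['color'][:,:,::-1])
    return p
def ray(p,uv):
    R=np.array(p['R']);t=np.array(p['t'])
    d=R.T@np.array([(uv[0]-p['cx'])/p['fx'],(uv[1]-p['cy'])/p['fy'],1.]);return -R.T@t,d
def atz(p,uv,z):
    o,d=ray(p,uv);return o+d*(z-o[2])/d[2]
def tri(obs):
    A=np.zeros((3,3));b=np.zeros(3)
    for p,uv in obs:
        o,d=ray(p,uv);d=d/np.linalg.norm(d);M=np.eye(3)-np.outer(d,d);A+=M;b+=M@o
    X=np.linalg.solve(A,b)
    return X,[np.linalg.norm(proj(p,X)-uv) for p,uv in obs]
def proj(p,X):
    c=np.array(p['R'])@np.array(X,float)+np.array(p['t']);return np.array([p['cx']+p['fx']*c[0]/c[2],p['cy']+p['fy']*c[1]/c[2]])
E
python3 - <<'E'
from h import *
np.set_printoptions(precision=1,suppress=True)
s=ctrl.sense();print(s)
P={c:snap(c,c+'0.png') for c in('top','side')}
for c in P:print(c,np.array(P[c]['R']).tolist(),P[c]['t'],P[c]['fx'])
for l in 'bevel bevel_grip blade_tip lever_tip sample sample_fence sample_tip work work_fence work_tip'.split():
  for c in P:
    print(l,c,[(np.round(d['centre']),round(d['confidence'],2)) for d in models.spot_point(P[c],l)])
a=np.hstack([P['top']['color'],P['side']['color']])[:,:,::-1]
E
```

```text
pics
{'time_s': 0.0, 'joints': array([-1.5,  0.3,  1.5,  0. ,  1.3, -0.2]), 'dq': array([ 0.,  0., -0., -0.,  0., -0.]), 'tau': array([ -0. , -41.2, -26. ,  -0. ,   0. ,   0. ]), 'eef_pos': array([ 169. , -496.8,  252.7]), 'ee_rot': array([ 0.1, -0.1,  0.7, -0.7]), 'force': array([ 0.2, -0.8, -0.4]), 'wrist_torque': array([ 0., -0.,  0.]), 'grip_width': 0.9967461371514599}
top [[0.01731436204245471, -0.9998055032963034, -0.009442904504876982], [-0.9971269226943399, -0.0165698726536031, -0.07391440562136076], [0.07374356178798573, 0.010695555089325593, -0.9972198815688306]] [ 132.4  540.7 1349.1] 351.64211195504174
side [[0.9827724084412347, -0.18481962203039087, -0.0003170475651826277], [-0.10583394602784481, -0.5613606164941335, -0.8207761169268399], [0.15151755368534162, 0.8066696756181366, -0.5712499149788469]] [-484.8  183.6 1341.3] 466.44870114806514
bevel top [(array([286., 161.]), 0.7)]
bevel side [(array([311., 226.]), 0.74)]
bevel_grip top [(array([290., 175.]), 0.83), (array([392., 195.]), 0.25)]
bevel_grip side [(array([288., 225.]), 0.61)]
blade_tip top [(array([302., 138
[... 260 characters left out ...]
rray([207., 134.]), 0.72)]
sample_fence top [(array([212., 224.]), 0.91), (array([112., 239.]), 0.74)]
sample_fence side [(array([216., 182.]), 0.87), (array([304., 209.]), 0.64)]
sample_tip top [(array([138., 239.]), 0.68), (array([242., 204.]), 0.39)]
sample_tip side [(array([247., 192.]), 0.73), (array([192., 138.]), 0.61), (array([240., 275.]), 0.6), (array([224., 255.]), 0.53)]
work top [(array([210., 225.]), 0.71), (array([305., 217.]), 0.66)]
work side [(array([241., 253.]), 0.73)]
work_fence top [(array([307., 233.]), 0.78)]
work_fence side [(array([222., 251.]), 0.59)]
work_tip top [(array([337., 225.]), 0.43)]
work_tip side [(array([244., 277.]), 0.72), (array([284., 180.]), 0.36)]
```

```bash
python3 - <<'E'
import cv2
a=cv2.imread('pics/top0.png')[110:290,70:420];b=cv2.imread('pics/side0.png')[80:320,110:430]
cv2.imwrite('pics/topc.png',cv2.resize(a,None,fx=2.28,fy=2.28,interpolation=cv2.INTER_CUBIC))
cv2.imwrite('pics/sidec.png',cv2.resize(b,None,fx=2.5,fy=2.5,interpolation=cv2.INTER_CUBIC))
E
```

```text
(no output)
```

View pics/topc.png

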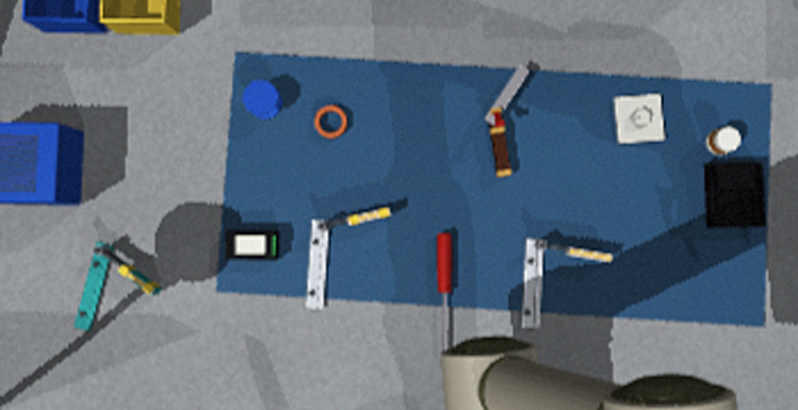

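View pics/sidec.png

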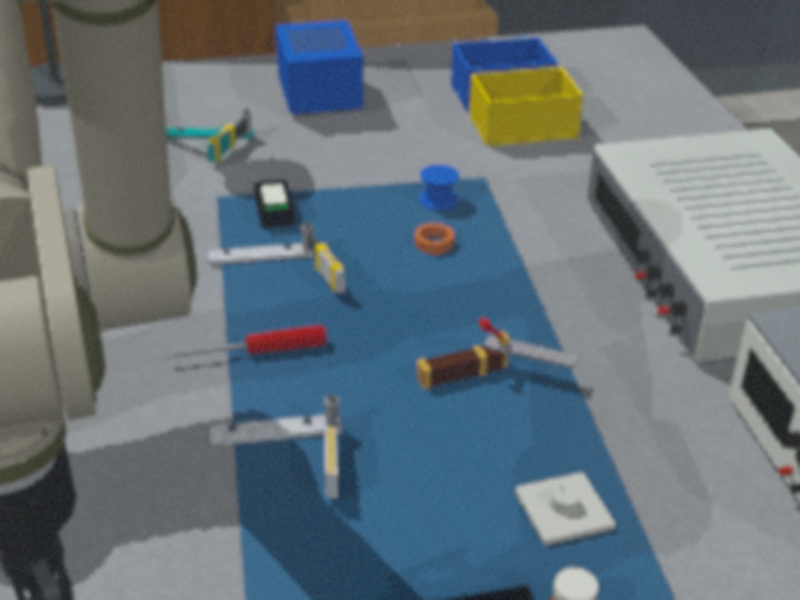

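The sample is the left white bracket, about top (210,208), with a bar carrying strong yellow bands. The work bracket is on the right, about top (305,217). The turquoise look-alike at top (117,219) lies off the mat and isn't meant. The bevel is at top (286,161). Next I'll triangulate.

```bash
python3 - <<'E'
from h import *
np.set_printoptions(precision=1,suppress=True)
N=3
acc={}
names='bevel bevel_grip blade_tip lever_tip sample sample_fence sample_tip work work_fence work_tip screwdriver'.split()
near={'bevel':[(286,161),(311,226)],'bevel_grip':[(290,175),(288,225)],'blade_tip':[(302,138),(336,222)],'lever_tip':[(291,166),(302,210)],
'sample':[(210,208),(235,181)],'sample_fence':[(212,224),(216,182)],'sample_tip':[(242,200),(247,192)],'work':[(305,217),(241,253)],'work_fence':[(307,233),(222,251)],'work_tip':[(337,225),(244,277)]}
for i in range(N):
  P=[snap('top'),snap('side')]
  for l in near:
    for k in (0,1):
      for d in models.spot_point(P[k],l):
        if np.linalg.norm(np.array(d['centre'])-near[l][k])<12: acc.setdefault((l,k),[]).append(d['centre'])
for l in near:
  m=[np.median(acc[(l,k)],0) if (l,k) in acc else None for k in (0,1)]
  print(l,m[0],m[1],len(acc.get((l,0),[])),len(acc.get((l,1),[])),end=' ')
  if m[0] is not None and m[1] is not None: print(*tri([(P[0],m[0]),(P[1],m[1])]))
  else: print()
a=P[0]['color'][:,:,::-1];b=P[1]['color'][:,:,::-1]
c=cv2.resize(a[195:260,195:345],None,fx=5.3,fy=5.3,interpolation=cv2.INTER_CUBIC)
d=cv2.resize(a[130:192,270:345],None,fx=4,fy=4,interpolation=cv2.INTER_CUBIC)
e=cv2.resize(b[160:290,180:350],None,fx=2,fy=2,interpolation=cv2.INTER_CUBIC)
o=np.zeros((600,800,3),np.uint8);o[:c.shape[0],:c.shape[1]]=c[:600,:800];h=c.shape[0]
o[h:h+d.shape[0],:d.shape[1]]=d[:600-h];o[h:h+e.shape[0],320:320+e.shape[1]]=e[:600-h]
cv2.imwrite('pics/crop1.png',o)
E
```

```text
bevel [288.  161.3] [307.4 227.6] 3 3 [657.6   2.8   0.5] [np.float64(0.7861340807713312), np.float64(1.0090997447383303)]
bevel_grip [285.7 175.5] [289.6 224.3] 3 3 [600.8  12.1  14.4] [np.float64(0.3299585452832316), np.float64(0.42101846770129786)]
blade_tip [301.3 138.7] [337.5 222.4] 3 3 [736.9 -42.9  45.9] [np.float64(1.3825785542097064), np.float64(1.782819506751036)]
lever_tip [291.1 166.7] [304.3 211.4] 3 3 [633.5  -4.3  70.9] [np.float64(1.221011707815368), np.float64(1.541067824381)]
sample [211.8 209.7] [235.9 180.3] 3 3 [469.5 298.9   5.8] [np.float64(1.580488058189981), np.float64(1.751983303741251)]
sample_fence [213.2 225.1] [215.4 182.1] 3 3 [402.9 292.1  11.1] [np.float64(0.12984467158039073), np.float64(0.14438985767134152)]
sample_tip [243.2 202.8] [246.1 191.9] 2 3 [491.5 175.7  37.6] [np.float64(0.10992992785901323), np.float64(0.1280776374562259)]
work [307.4 216.2] [242.6 252.3] 3 3 [441.6 -75.2   3.9] [np.float64(0.7190172638357215), np.float64(0.9756520160168553)]
work_fence [306.3 234.6] [222.3 254.1] 3 3 [376.5 -72.    4.7] [np.float64(0.9724081692253327), np.float64(1.3191558260404217)]
work_tip [337.7 224.1] [241.5 275.1] 3 3 [ 416.9 -188.4   28. ] [np.float64(0.22495526047618752), np.float64(0.32545313596932013)]
```

View pics/crop1.png

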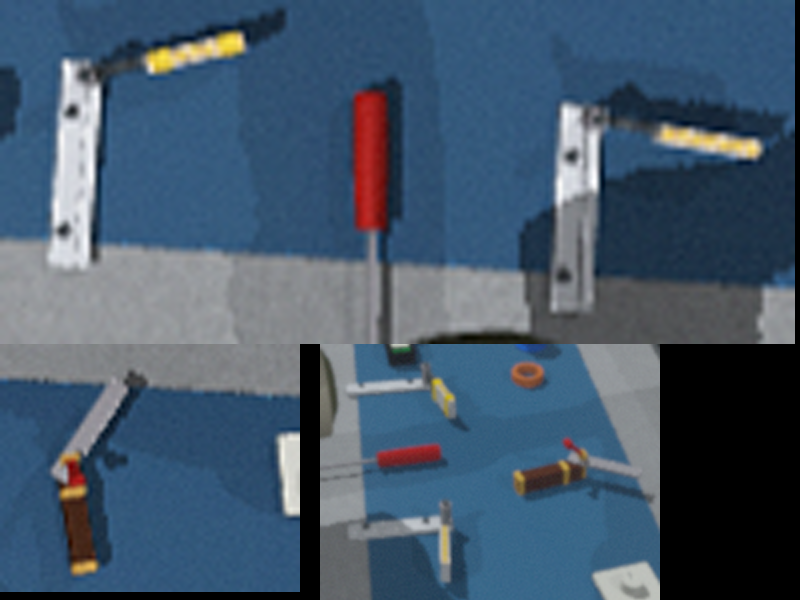

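The enlarged crop confirms it. The sample's bar at top (232,203) has two saturated yellow end bands, while the work bar at (330,221) is uniform. Now I'll fit edges for precise poses.

```bash
cat >> h.py <<'E'
def avg(cam,n):
    ps=[eyes.capture(cam) for _ in range(n)];p=ps[-1];p['avg']=np.mean([q['color'].astype(np.float32) for q in ps],0);return p
def edge(p,a,b,w=3,chw=(1,1,1),sign=0,lo=.1,hi=.9):
    """sub-pixel line near a->b; returns fitted line end points at a,b params. sign:+1 bright to the right of travel"""
    a=np.array(a,float);b=np.array(b,float);g=p['avg']@np.array(chw,np.float32);t=(b-a)/np.linalg.norm(b-a);n=np.array([-t[1],t[0]])
    s=np.arange(-w,w+.01,.1);L=np.linspace(lo,hi,60);off=[];
    for l in L:
        q=a+(b-a)*l+np.outer(s,n);v=cv2.remap(g.astype(np.float32),q[:,:1].astype(np.float32),q[:,1:].astype(np.float32),cv2.INTER_LINEAR).ravel()
        v=cv2.GaussianBlur(v[:,None],(1,11),3).ravel();d=np.gradient(v);d=np.abs(d) if sign==0 else d*sign
        wt=np.clip(d,0,None)**3;k=np.argmax(wt);m=np.abs(s-s[k])<1;off.append((wt*s*m).sum()/(wt*m).sum())
    pts=np.array([a+(b-a)*l for l in L])+np.outer(off,n)
    vx,vy,x0,y0=cv2.fitLine(pts.astype(np.float32),cv2.DIST_HUBER,0,.1,.01).ravel()
    d=np.array([vx,vy]);c=np.array([x0,y0]);res=np.std((pts-c)@np.array([-vy,vx]))
    return c+d*((a-c)@d),c+d*((b-c)@d),res
def line(p,e,z):
    A,B=atz(p,e[0],z)[:2],atz(p,e[1],z)[:2];return A,B,np.degrees(np.arctan2(*(B-A)[::-1]))
E
python3 - <<'E'
from h import *
from scipy.spatial.transform import Rotation as Ro
np.set_printoptions(precision=2,suppress=True)
s=ctrl.sense();q=s['ee_rot'];print(q,'tool axes cols\n',Ro.from_quat([q[1],q[2],q[3],q[0]]).as_matrix())
p=avg('top',4)
f=lambda x,y:((x+.5)/5.3-.5+195,(y+.5)/5.3-.5+195)
g=lambda x,y:((x+.5)/4-.5+270,(y-344+.5)/4-.5+130)
E={'s_face':(f(102,62),f(93,263),11,(1,1,0)),'s_foot':(f(62,62),f(49,263),7,(1,1,0)),'w_face':(f(604,105),f(592,308),11,(1,1,0)),'w_foot':(f(560,105),f(550,308),7,(1,1,0)),
's_bar-':(f(150,73),f(245,50),47,(1,.5,-1)),'s_bar+':(f(147,54),f(242,33),47,(1,.5,-1)),'w_bar-':(f(660,146),f(760,157),47,(1,.5,-1)),'w_bar+':(f(662,125),f(762,138),47,(1,.5,-1)),
'st_l':(g(63,495),g(72,570),31,(1,0,-1.)),'st_r':(g(86,495),g(96,570),31,(1,0,-1.)),'bl_l':(g(55,465),g(115,385),36,(1,0.3,-.3)),'bl_r':(g(84,455),g(135,385),36,(1,.3,-.3)),
's_end':(f(48,268),f(93,265),11,(1,1,1)),'w_top':(f(560,103),f(604,103),9,(1,1,0)),'s_top':(f(62,60),f(102,60),9,(1,1,0)),'st_end':(g(72,574),g(96,571),31,(1,1,-1.))}
for k,(a,b,z,ch) in E.items():
    e=edge(p,a,b,2.5,ch);A,B,an=line(p,e,z);print(k,np.array(a),e[0],e[1],A,B,'ang %.2f res %.2f'%(an,e[2]))
E
```

```text
[-0.12  0.12 -0.7   0.7 ] tool axes cols
 [[-0.95  0.    0.32]
 [-0.32 -0.   -0.95]
 [ 0.   -1.    0.  ]]
s_face [213.84 206.29] [213.97 206.3 ] [211.09 244.14] [476.68 290.86] [329.67 298.33] ang 177.09 res 0.18
s_foot [206.29 206.29] [206.5  206.31] [203.79 244.21] [476.27 320.68] [328.54 327.27] ang 177.45 res 0.44
w_face [308.56 214.41] [307.99 214.38] [306.15 252.7 ] [451.47 -76.72] [303.47 -70.48] ang 177.59 res 0.35
w_foot [300.25 214.41] [300.54 214.42] [298.21 252.7 ] [450.83 -48.23] [302.53 -40.28] ang 176.93 res 0.33
s_bar- [222.9  208.37] [222.87 208.25] [240.83 204.08] [468.82 252.46] [485.86 184.33] ang -75.95 res 0.25
s_bar+ [222.33 204.78] [222.3  204.64] [240.13 200.29] [482.51 254.96] [500.25 187.31] ang -75.31 res 0.27
w_bar- [319.12 222.14] [319.23 221.47] [337.94 224.54] [ 425.02 -114.09] [ 414.69 -184.78] ang -98.31 res 0.19
w_bar+ [319.5  218.18] [319.49 218.24] [338.26 221.3 ] [ 437.26 -115.02] [ 426.9 -186. ] ang -98.30 res 0.20
st_l [285.38 167.38] [284.78 167.46] [287.44 186.15] [631.45  17.19] [558.79   6.18] ang -171.38 res 0.12
st_r [291.12 167.38] [290.85 167.42] [293.98 186.07] [631.97  -6.33] [559.54 -19.08] ang -170.02 res 0.15
bl_l [283.38 159.88] [283.15 159.73] [296.92 138.91] [660.82  24.23] [743.36 -28.41] ang -32.53 res 0.07
bl_r [290.62 157.38] [290.95 157.59] [302.83 139.52] [669.66  -5.86] [741.33 -51.38] ang -32.42 res 0.11
s_end [203.65 245.16] [203.76 244.32] [212.04 245.39] [328.44 326.81] [324.89 294.52] ang -96.27 res 0.49
w_top [300.25 214.03] [300.24 214.35] [308.54 214.64] [451.06 -46.84] [450.52 -79.16] ang -90.96 res 0.24
s_top [206.29 205.92] [206.33 205.53] [213.82 206.18] [479.24 321.18] [477.19 291.72] ang -93.99 res 0.72
st_end [287.62 187.12] [287.68 187.4 ] [293.57 186.13] [553.98   5.17] [559.27 -17.52] ang -76.87 res 0.08
```

```bash
cat >> h.py <<'E'
from scipy.spatial.transform import Rotation as Ro
def goto(x=None,y=None,z=None,yaw=None):
    s=ctrl.sense();q=s['ee_rot'];M=Ro.from_quat([q[1],q[2],q[3],q[0]]).as_matrix();c=np.array(s['eef_pos']);T=np.array([c[i] if v is None else v for i,v in enumerate((x,y,z))])
    y0=np.degrees(np.arctan2(M[1,0],M[0,0]));r=0 if yaw is None else -((yaw-y0+180)%360-180)
    print('t %.1f pos'%s['time_s'],c.round(1),'yaw %.2f'%y0,'| dp',(M.T@(T-c)).round(1),'roll %.4f'%np.radians(r),'F',np.round(s['force'],1),'grip %.3f'%s['grip_width'])
u=np.array([np.cos(np.radians(177.25)),np.sin(np.radians(177.25))]);v=np.array([-u[1],u[0]])
S=np.array([467.7,299.3]);W=np.array([440.7,-69.3])
E
python3 - <<'E'
from h import *
goto(596,-.4,120,189.3)
p=snap('side')
for X in [(596,-.4,25),(663.1,10.6,3),(S[0],S[1],3),(W[0],W[1],3),(*(S+65*u+8*v),11),(*(W+65*u+8*v),11)]: print(proj(p,X).round(1))
print(ctrl.nose_length)
E
```

```text
t 4.6 pos [ 169.  -497.1  253.3] yaw -161.22 | dp [-564.1  133.3 -332.7] roll 0.1654 F [-0.2  0.8  0.3] grip 1.001
[289.6 224.3]
[309.5 225.1]
[233.7 181. ]
[242.9 251.2]
[215.3 181.8]
[220.6 253.1]
22.0
```

```bash
R='{"dp":[-564,60,-332.7],"roll":0.165,"gripper":60}'; python3 -m crank '[{"dp":[-564,60,-332.7],"roll":0.165,"gripper":0},{"dp":[-564,60,-332.7],"roll":0.165,"gripper":0},{"dp":[-564,60,-332.7],"roll":0.165,"gripper":0},{"dp":[-564,60,-332.7],"roll":0.165,"gripper":0},{"dp":[-564,60,-332.7],"roll":0.165,"gripper":0},{"dp":[-564,60,-332.7],"roll":0.165,"gripper":0},{"dp":[-564,60,-332.7],"roll":0.165,"gripper":0},{"dp":[-564,60,-332.7],"roll":0.165,"gripper":0},{"dp":[-564,60,-332.7],"roll":0.165,"gripper":0},{"dp":[-564,60,-332.7],"roll":0.165,"gripper":0}]'; python3 -c "
from h import *
goto(596,-.4,190,189.3)"
```

```text
time_s: 5.48
eef_pos: [440.0, -181.2, 215.4]
ee_rot: [-0.058, 0.057, -0.705, 0.705]
force: [0.2, -0.8, 0.4]
grip_width: 1.001
t 5.5 pos [ 440.  -181.2  215.4] yaw -170.67 | dp [-183.2   25.4 -153.1] roll 0.0005 F [ 0.2 -0.8  0.4] grip 1.001
```

```bash
python3 -m crank '[{"dp":[-183.2,25,-153.1],"roll":0,"gripper":80},{"dp":[-183.2,25,-153.1],"roll":0,"gripper":80},{"dp":[-183.2,25,-153.1],"roll":0,"gripper":80},{"dp":[-183.2,25,-153.1],"roll":0,"gripper":80},{"dp":[-183.2,25,-153.1],"roll":0,"gripper":80},{"dp":[-183.2,25,-153.1],"roll":0,"gripper":80},{"dp":[-183.2,80,-153.1],"roll":0,"gripper":80},{"dp":[-183.2,115,-153.1],"roll":0,"gripper":80},{"dp":[-183.2,115,-153.1],"roll":0,"gripper":80},{"dp":[-183.2,115,-153.1],"roll":0,"gripper":80}]'; python3 -c "
from h import *
goto(596,-.4,37,189.3)
p=snap('side');q=snap('top')
o=np.hstack([cv2.resize(p['color'][130:270,230:390],None,fx=2.5,fy=2.5),cv2.resize(q['color'][100:240,210:370],None,fx=2.5,fy=2.5)])[:,:,::-1];cv2.imwrite('pics/pre.png',o)"
```

```text
time_s: 6.32
eef_pos: [593.8, -2.1, 98.4]
ee_rot: [0.056, -0.059, 0.705, -0.704]
force: [0.1, -1.4, 0.7]
grip_width: 0.689
t 6.3 pos [593.8  -2.1  98.4] yaw -170.68 | dp [-2.8 61.4 -1.2] roll 0.0004 F [ 0.1 -1.4  0.7] grip 0.689
```

View pics/pre.png

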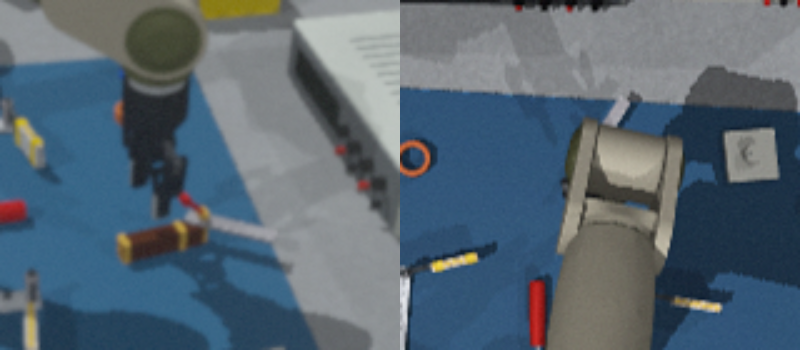

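The side crop shows the open fingers over the stock just ahead of the lever. Now I'll descend and close.

```bash
python3 -m crank '[{"dp":[-2.8,20,-1.2],"roll":0,"gripper":80},{"dp":[-2.8,40,-1.2],"roll":0,"gripper":80},{"dp":[-2.8,61,-1.2],"roll":0,"gripper":80},{"dp":[-2.8,61,-1.2],"roll":0,"gripper":80},{"dp":[-2.8,61,-1.2],"roll":0,"gripper":255},{"dp":[-2.8,61,-1.2],"roll":0,"gripper":255},{"dp":[-2.8,61,-1.2],"roll":0,"gripper":255},{"dp":[-2.8,61,-1.2],"roll":0,"gripper":255},{"dp":[-2.8,61,-1.2],"roll":0,"gripper":255},{"dp":[-2.8,61,-1.2],"roll":0,"gripper":255}]' 60;  python3 -c "
from h import *
goto(596,-.4,97)"
```

```text
time_s: 7.25
eef_pos: [598.8, -1.0, 42.0]
ee_rot: [-0.059, 0.056, -0.704, 0.705]
force: [-2.4, -0.8, 7.7]
grip_width: 0.234
t 7.2 pos [598.8  -1.   42. ] yaw -170.68 | dp [  2.5 -55.   -0.9] roll 0.0000 F [-2.4 -0.8  7.7] grip 0.234
```

```bash
python3 -m crank '[{"dp":[0,0,0],"roll":0,"gripper":255},{"dp":[0,0,0],"roll":0,"gripper":255},{"dp":[0,0,0],"roll":0,"gripper":255},{"dp":[0,0,0],"roll":0,"gripper":255}]' 60;  python3 -c "
from h import *
goto(596,-.4,97)"
```

```text
time_s: 7.58
eef_pos: [598.8, -1.0, 42.0]
ee_rot: [-0.059, 0.056, -0.704, 0.705]
force: [-0.8, -0.5, 7.5]
grip_width: 0.236
t 7.6 pos [598.8  -1.   42. ] yaw -170.68 | dp [  2.5 -55.   -1. ] roll 0.0000 F [-0.8 -0.5  7.5] grip 0.236
```

```bash
python3 -m crank '[{"dp":[0,-10,0],"roll":0,"gripper":255},{"dp":[0,-30,0],"roll":0,"gripper":255},{"dp":[0,-60,0],"roll":0,"gripper":255},{"dp":[0,-70,0],"roll":0.1,"gripper":255},{"dp":[0,-70,0],"roll":0.209,"gripper":255},{"dp":[0,-70,0],"roll":0.209,"gripper":255},{"dp":[0,-70,0],"roll":0.209,"gripper":255}]' 60;  python3 - <<'E'
from h import *
g=S+173*u+(19+6)*v
goto(g[0],g[1],None,177.25)
p=snap('side');q=snap('top')
o=np.hstack([cv2.resize(p['color'][130:270,230:390],None,fx=2.5,fy=2.5),cv2.resize(q['color'][100:240,210:370],None,fx=2.5,fy=2.5)])[:,:,::-1];cv2.imwrite('pics/lift.png',o)
E
```

```text
time_s: 8.17
eef_pos: [597.2, -0.5, 109.7]
ee_rot: [-0.015, 0.015, 0.707, -0.707]
force: [-0.2, 0.2, -3.8]
grip_width: 0.231
t 8.2 pos [ 5.972e+02 -5.000e-01  1.097e+02] yaw 177.53 | dp [ 3.154e+02  1.000e-01 -2.698e+02] roll 0.0050 F [-0.2  0.2 -3.8] grip 0.231
```

View pics/lift.png

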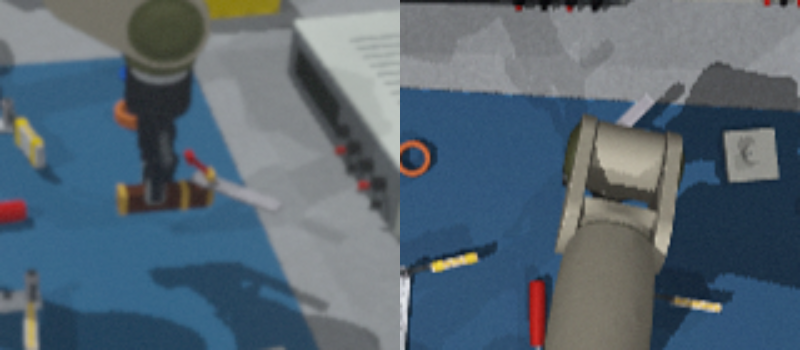

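```bash
python3 -m crank '[{"dp":[31,0,-27],"roll":0.005,"gripper":255},{"dp":[63,0,-54],"roll":0.005,"gripper":255},{"dp":[94,0,-81],"roll":0.005,"gripper":255},{"dp":[126,0,-108],"roll":0.005,"gripper":255},{"dp":[157,0,-135],"roll":0.005,"gripper":255},{"dp":[189,0,-162],"roll":0.005,"gripper":255},{"dp":[220,0,-189],"roll":0.005,"gripper":255},{"dp":[252,0,-216],"roll":0.005,"gripper":255},{"dp":[283,0,-243],"roll":0.005,"gripper":255},{"dp":[315.4,0,-269.8],"roll":0.005,"gripper":255}]' 60; python3 -m crank '[{"dp":[0,0,0],"roll":0,"gripper":255},{"dp":[0,0,0],"roll":0,"gripper":255},{"dp":[0,20,0],"roll":0,"gripper":255},{"dp":[0,35,0],"roll":0,"gripper":255},{"dp":[0,50,0],"roll":0,"gripper":255},{"dp":[0,50,0],"roll":0,"gripper":255}]';  python3 - <<'E'
from h import *
g=S+173*u+(19+6)*v
goto(g[0],g[1],42,177.25)
p=snap('side');q=snap('top')
o=np.hstack([cv2.resize(p['color'][130:270,130:290],None,fx=2.5,fy=2.5),cv2.resize(q['color'][160:300,150:310],None,fx=2.5,fy=2.5)])[:,:,::-1];cv2.imwrite('pics/at_s.png',o)
E
```

```text
time_s: 9.1
eef_pos: [293.6, 284.2, 109.5]
ee_rot: [-0.017, 0.018, 0.707, -0.707]
force: [0.3, 1.5, -4.1]
grip_width: 0.237
time_s: 9.6
eef_pos: [295.0, 281.9, 57.4]
ee_rot: [0.02, -0.017, -0.706, 0.708]
force: [-1.4, -0.8, -3.2]
grip_width: 0.235
t 9.6 pos [295.  281.9  57.4] yaw 177.03 | dp [ 1.3 15.4 -0.7] roll -0.0038 F [-1.4 -0.8 -3.2] grip 0.235
```

View pics/at_s.png

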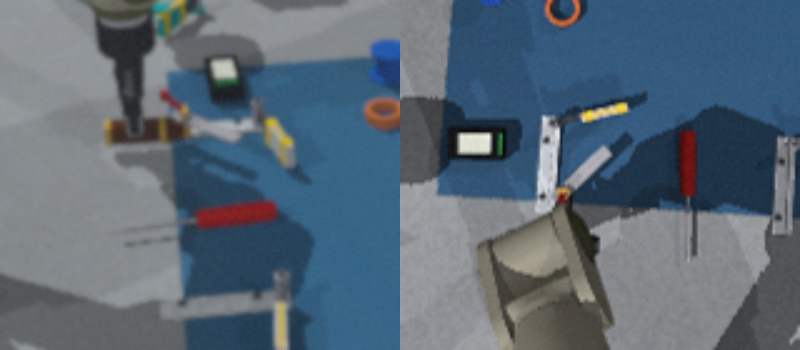

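The bevel hangs level over the robot-side end of the sample fence, with its blade at top crop (590,170) clear of the bar. Now I'll lower it and slide alongside.

```bash
python3 -m crank '[{"dp":[1,8,-0.7],"roll":-0.004,"gripper":255},{"dp":[1,14,-0.7],"roll":-0.004,"gripper":255},{"dp":[1,14,-0.7],"roll":-0.004,"gripper":255},{"dp":[-9,14,-0.7],"roll":-0.004,"gripper":255},{"dp":[-19,14,-0.7],"roll":-0.004,"gripper":255},{"dp":[-29,14,-0.7],"roll":-0.004,"gripper":255},{"dp":[-39,14,-0.7],"roll":-0.004,"gripper":255},{"dp":[-39,14,-0.7],"roll":-0.004,"gripper":255},{"dp":[-39,14,-0.7],"roll":-0.004,"gripper":255}]' 60;  python3 - <<'E'
from h import *
g=S+133*u+(19+6)*v
goto(g[0],g[1],42,177.25); print(ctrl.sense()['wrist_torque'])
E
```

```text
time_s: 10.45
eef_pos: [334.7, 281.7, 45.3]
ee_rot: [-0.017, 0.017, 0.707, -0.707]
force: [-0.5, 0.3, -3.1]
grip_width: 0.236
t 10.4 pos [334.7 281.7  45.3] yaw 177.24 | dp [1.  3.3 1.1] roll -0.0001 F [-0.5  0.3 -3.1] grip 0.236
[-0.00861411  0.13561194  0.01223279]
```

```bash
python3 -m crank '[{"dp":[0,0,-1],"roll":0,"gripper":255},{"dp":[0,0,-2],"roll":0,"gripper":255},{"dp":[0,0,-3],"roll":0,"gripper":255},{"dp":[0,0,-3],"roll":0,"gripper":255},{"dp":[0,0,-3],"roll":0,"gripper":255}]';  python3 - <<'E'
from h import *
g=S+133*u+(19)*v
goto(g[0],g[1],42,177.25); print(ctrl.sense()['wrist_torque'])
E
```

```text
time_s: 10.87
eef_pos: [334.1, 285.0, 45.4]
ee_rot: [0.017, -0.017, -0.707, 0.707]
force: [-0.5, 0.1, -3.7]
grip_width: 0.237
t 10.9 pos [334.1 285.   45.4] yaw 177.32 | dp [ 0.3  3.4 -1.7] roll 0.0012 F [-0.5  0.1 -3.7] grip 0.237
[-0.02253226  0.11483771 -0.00854476]
```

```bash
python3 -m crank '[{"dp":[0,2,-0.5],"roll":0.001,"gripper":255},{"dp":[0,2,-1],"roll":0.001,"gripper":255},{"dp":[0,2,-1.5],"roll":0.001,"gripper":255},{"dp":[0,2,-2],"roll":0.001,"gripper":255},{"dp":[0,2,-2],"roll":0.001,"gripper":255},{"dp":[0,2,-2],"roll":0.001,"gripper":255}]';  python3 - <<'E'
from h import *
g=S+133*u+(19)*v
goto(g[0],g[1],42,177.25); print(ctrl.sense()['wrist_torque'])
E
```

```text
time_s: 11.37
eef_pos: [334.2, 286.2, 43.2]
ee_rot: [0.017, -0.017, -0.706, 0.707]
force: [0.4, -5.6, -3.7]
grip_width: 0.235
t 11.4 pos [334.2 286.2  43.2] yaw 177.27 | dp [ 0.3  1.2 -0.4] roll 0.0003 F [ 0.4 -5.6 -3.7] grip 0.235
[-1.08896109  0.00190304  0.00314235]
```

```bash
python3 -m crank '[{"dp":[0,0,-0.7],"roll":0,"gripper":255},{"dp":[0,0,-1.5],"roll":0,"gripper":255},{"dp":[0,0,-1.5],"roll":0,"gripper":255},{"dp":[0,0,-1.5],"roll":0,"gripper":255}]';  python3 - <<'E'
from h import *
g=S+133*u+(19)*v
goto(g[0],g[1],42,177.25); print(ctrl.sense()['wrist_torque'])
E
```

```text
time_s: 11.7
eef_pos: [334.2, 286.5, 43.2]
ee_rot: [0.017, -0.016, -0.705, 0.708]
force: [2.1, -17.7, 1.8]
grip_width: 0.237
t 11.7 pos [334.2 286.5  43.2] yaw 177.32 | dp [ 0.2  1.2 -0.2] roll 0.0012 F [  2.1 -17.7   1.8] grip 0.237
[-3.16219393 -0.2022929  -0.03184977]
```

```bash
python3 -m crank '[{"dp":[0,0,1.5],"roll":0,"gripper":255},{"dp":[-5,0,1.5],"roll":0,"gripper":255},{"dp":[-10,0,1.5],"roll":0,"gripper":255},{"dp":[-15,0,1.5],"roll":0,"gripper":255},{"dp":[-20,0,1.5],"roll":0,"gripper":255},{"dp":[-25,0,1.5],"roll":0,"gripper":255},{"dp":[-30,0,1.5],"roll":0,"gripper":255},{"dp":[-35,0,1.5],"roll":0,"gripper":255},{"dp":[-35,0,1.5],"roll":0,"gripper":255},{"dp":[-35,0,1.5],"roll":0,"gripper":255}]';  python3 - <<'E'
from h import *
g=S+81*u+(19)*v
goto(g[0],g[1],42,177.25); print(ctrl.sense()['wrist_torque'])
E
```

```text
time_s: 12.53
eef_pos: [369.3, 284.6, 42.9]
ee_rot: [0.017, -0.016, -0.706, 0.708]
force: [-0.6, -5.6, -5.0]
grip_width: 0.238
t 12.5 pos [369.3 284.6  42.9] yaw 177.28 | dp [-16.6   0.9  -0.4] roll 0.0005 F [-0.6 -5.6 -5. ] grip 0.238
[-1.11258431  0.14494893  0.13635212]
```

```bash
python3 -m crank '[{"dp":[0,0,0],"roll":-0.008,"gripper":255},{"dp":[0,0,0],"roll":-0.008,"gripper":255},{"dp":[0,0,0],"roll":-0.008,"gripper":255}]';  python3 - <<'E'
from h import *
goto(); print(ctrl.sense()['wrist_torque'])
E
```

```text
time_s: 12.78
eef_pos: [369.3, 284.6, 42.9]
ee_rot: [0.015, -0.014, -0.706, 0.707]
force: [0.0, -5.5, -4.3]
grip_width: 0.236
t 12.8 pos [369.3 284.6  42.9] yaw 177.70 | dp [0. 0. 0.] roll 0.0000 F [ 0.  -5.5 -4.3] grip 0.236
[-1.11807729  0.01093159 -0.14831203]
```

```bash
python3 -m crank '[{"dp":[0,0,0],"roll":-0.006,"gripper":255},{"dp":[0,0,0],"roll":-0.006,"gripper":255},{"dp":[0,0,0],"roll":-0.006,"gripper":255}]';  python3 - <<'E'
from h import *
goto(); print(ctrl.sense()['wrist_torque'])
E
```

```text
time_s: 13.03
eef_pos: [369.4, 284.6, 43.0]
ee_rot: [0.013, -0.012, -0.707, 0.707]
force: [0.2, -6.7, -4.7]
grip_width: 0.237
t 13.0 pos [369.4 284.6  43. ] yaw 178.00 | dp [0. 0. 0.] roll 0.0000 F [ 0.2 -6.7 -4.7] grip 0.237
[-1.22462814  0.11595459 -0.39173827]
```

```bash
python3 -m crank '[{"dp":[0,0,0],"roll":0.007,"gripper":255},{"dp":[-3,0,0],"roll":0.007,"gripper":255},{"dp":[-6,0,0],"roll":0.007,"gripper":255},{"dp":[-9,0,0],"roll":0.007,"gripper":255},{"dp":[-12,0,0],"roll":0.007,"gripper":255},{"dp":[-12,0,0],"roll":0.007,"gripper":255},{"dp":[-12,0,0],"roll":0.007,"gripper":255}]';  python3 - <<'E'
from h import *
goto(); print(ctrl.sense()['wrist_torque'])
E
```

```text
time_s: 13.62
eef_pos: [380.7, 284.1, 42.8]
ee_rot: [0.016, -0.013, -0.706, 0.708]
force: [-3.2, -5.7, -3.6]
grip_width: 0.239
t 13.6 pos [380.7 284.1  42.8] yaw 177.64 | dp [0. 0. 0.] roll 0.0000 F [-3.2 -5.7 -3.6] grip 0.239
[-1.06371911  0.61504082 -0.12858226]
```

```bash
python3 -m crank '[{"dp":[-0.5,0,0],"roll":0,"gripper":255},{"dp":[-1,0,0],"roll":0,"gripper":255},{"dp":[-1,0,0],"roll":0,"gripper":255}]';  python3 - <<'E'
from h import *
goto(); print(ctrl.sense()['wrist_torque'])
p=snap('side');q=snap('top')
o=np.hstack([cv2.resize(p['color'][150:220,180:280],None,fx=4,fy=4,interpolation=2),cv2.resize(q['color'][190:260,180:280],None,fx=4,fy=4,interpolation=2)])[:,:,::-1];cv2.imwrite('pics/seat_s.png',o)
E
```

```text
time_s: 13.87
eef_pos: [381.2, 284.1, 42.7]
ee_rot: [0.016, -0.013, -0.706, 0.708]
force: [-4.8, -5.1, -2.3]
grip_width: 0.238
t 13.9 pos [381.2 284.1  42.7] yaw 177.64 | dp [0. 0. 0.] roll 0.0000 F [-4.8 -5.1 -2.3] grip 0.238
[-1.0522681   0.95185876 -0.12233739]
```

View pics/seat_s.png

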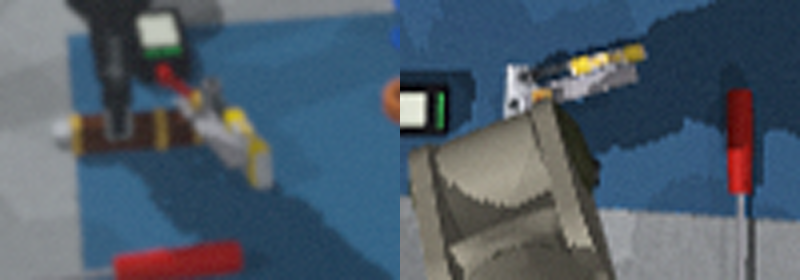

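```bash
python3 - <<'E'
from h import *
q=avg('top',4)
cv2.imwrite('pics/z.png',cv2.resize(q['avg'][198:222,205:245],None,fx=18,fy=18,interpolation=cv2.INTER_CUBIC)[:,:,::-1])
E
```

```text
[ WARN:0@7.334] global loadsave.cpp:1063 imwrite_ Unsupported depth image for selected encoder is fallbacked to CV_8U.
```

View pics/z.png

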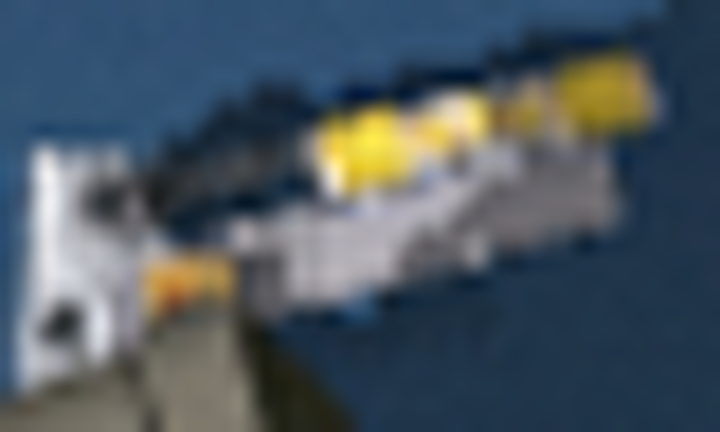

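```bash
python3 - <<'E'
from h import *
q=snap('top')
A=np.radians(107.1-.35)
f=lambda X:((proj(q,X)-[205,198]+.5)*18-.5).round(0)
for dx in (13,20):
  pv=S+dx*u+19*v; b=np.cos(A)*u+np.sin(A)*v; n=-np.sin(A)*u+np.cos(A)*v
  print(dx,'piv',f((*pv,36)),'blade +y edge from -20 to 92',f((*(pv-20*b+10*n),36.5)),f((*(pv+10*n),36.5)),f((*(pv+92*b+10*n),36.5)),'lower tip',f((*(pv+92*b-10*n),36.5)))
b=np.cos(A)*u+np.sin(A)*v; n=-np.sin(A)*u+np.cos(A)*v
print('post',f((*S,49)),'bar face',f((*(S+45*b-8*n),47)),f((*(S+118*b-8*n),47)),'bar back',f((*(S+118*b+4*n),47)))
E
```

```text
13 piv [200. 262.] blade +y edge from -20 to 92 [ 98. 238.] [189. 217.] [610. 119.] lower tip [631. 211.]
20 piv [197. 295.] blade +y edge from -20 to 92 [ 95. 271.] [187. 249.] [608. 152.] lower tip [628. 244.]
post [108. 194.] bar face [324. 183.] [661. 106.] bar back [648.  50.]
```

```bash
python3 -m crank '[{"dp":[-0.5,0,0],"roll":0,"gripper":255},{"dp":[-1,0,0],"roll":0,"gripper":255},{"dp":[-1.5,0,0],"roll":0,"gripper":255},{"dp":[-1.5,0,0],"roll":0,"gripper":255}]';  python3 - <<'E'
from h import *
goto(); print(ctrl.sense()['wrist_torque'])
E
```

```text
time_s: 14.55
eef_pos: [382.6, 284.0, 42.7]
ee_rot: [0.016, -0.013, -0.706, 0.708]
force: [-6.2, -5.5, -1.4]
grip_width: 0.236
t 14.6 pos [382.6 284.   42.7] yaw 177.64 | dp [0. 0. 0.] roll 0.0000 F [-6.2 -5.5 -1.4] grip 0.236
[-1.02319939  1.03849785 -0.11582964]
```

```bash
python3 -m crank '[{"dp":[-0.7,0,0],"roll":0,"gripper":255},{"dp":[-1.4,0,0],"roll":0,"gripper":255},{"dp":[-2,0,0],"roll":0,"gripper":255},{"dp":[-2,0,0],"roll":0,"gripper":255}]';  python3 - <<'E'
from h import *
goto(); print(ctrl.sense()['wrist_torque'])
E
```

```text
time_s: 14.88
eef_pos: [384.6, 284.0, 42.7]
ee_rot: [0.016, -0.013, -0.706, 0.708]
force: [-5.2, -5.5, -2.0]
grip_width: 0.235
t 14.9 pos [384.6 284.   42.7] yaw 177.64 | dp [0. 0. 0.] roll 0.0000 F [-5.2 -5.5 -2. ] grip 0.235
[-1.03194352  1.01447289 -0.08880705]
```

```bash
python3 -m crank '[{"dp":[-0.5,0,0],"roll":0,"gripper":255},{"dp":[-1,0,0],"roll":0,"gripper":255},{"dp":[-1.5,0,0],"roll":0,"gripper":255},{"dp":[-1.5,0,0],"roll":0,"gripper":255}]';  python3 - <<'E'
from h import *
goto(); print(ctrl.sense()['wrist_torque'])
E
```

```text
time_s: 15.22
eef_pos: [385.4, 283.9, 42.6]
ee_rot: [0.017, -0.012, -0.706, 0.708]
force: [-9.1, -4.7, -0.1]
grip_width: 0.238
t 15.2 pos [385.4 283.9  42.6] yaw 177.64 | dp [0. 0. 0.] roll 0.0000 F [-9.1 -4.7 -0.1] grip 0.238
[-0.86185268  1.48879838 -0.16664806]
```

```bash
python3 -m crank '[{"dp":[-0.6,0,0],"roll":0,"gripper":255},{"dp":[-0.6,0,0],"roll":0,"gripper":255},{"dp":[-0.6,0,0],"roll":0,"gripper":255}]';  python3 - <<'E'
from h import *
goto(); print(ctrl.sense()['wrist_torque'])
q=avg('top',4)
cv2.imwrite('pics/z2.png',cv2.resize(q['avg'][198:222,205:245].clip(0,255).astype(np.uint8),None,fx=18,fy=18,interpolation=cv2.INTER_CUBIC)[:,:,::-1])
f=lambda x,y:((x+.5)/18-.5+205,(y+.5)/18-.5+198)
e=edge(q,f(240,290),f(600,215),1.5,(1,1,-.3));print(line(q,e,36.5),e[2])
E
```

```text
time_s: 15.47
eef_pos: [385.5, 283.9, 42.5]
ee_rot: [0.017, -0.012, -0.706, 0.708]
force: [-10.7, -4.5, 0.9]
grip_width: 0.23
t 15.5 pos [385.5 283.9  42.5] yaw 177.64 | dp [0. 0. 0.] roll 0.0000 F [-10.7  -4.5   0.9] grip 0.230
[-0.76549685  1.76031309 -0.1755552 ]
(array([445.17876259, 271.45802026]), array([463.26268153, 195.2650247 ]), np.float64(-76.64826509722205)) 0.13725425199315655
```

View pics/z2.png

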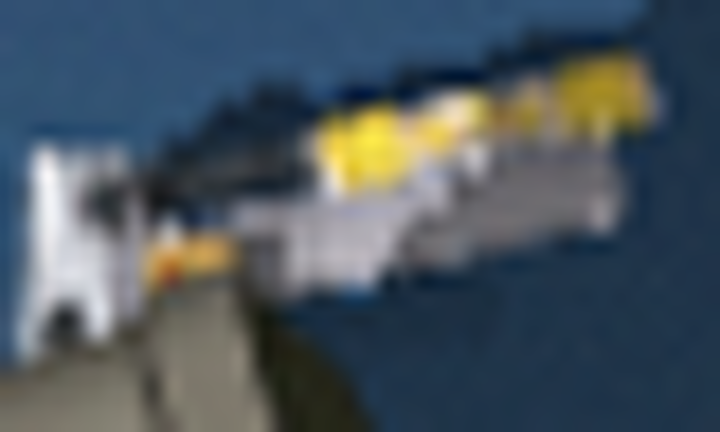

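The blade now lies along the taped bar and progress has stopped at 10.7 N, so it's seated. I'll unload, release and move over the lever.

```bash
python3 -m crank '[{"dp":[1,0.7,0.4],"roll":0,"gripper":255},{"dp":[1,0.7,0.4],"roll":0,"gripper":255},{"dp":[1,0.7,0.4],"roll":0,"gripper":80},{"dp":[1,0.7,0.4],"roll":0,"gripper":80},{"dp":[1,0.7,0.4],"roll":0,"gripper":80},{"dp":[1,0.7,0.4],"roll":0,"gripper":80},{"dp":[1,0.7,0.4],"roll":0,"gripper":80}]';  python3 - <<'E'
from h import *
goto()
E
python3 -m crank '[{"dp":[0,-20,0],"roll":0,"gripper":80},{"dp":[0,-45,0],"roll":0,"gripper":80},{"dp":[0,-65,0],"roll":0,"gripper":80},{"dp":[0,-65,0],"roll":0,"gripper":255},{"dp":[-18,-65,0],"roll":0,"gripper":255},{"dp":[-36,-65,0],"roll":0,"gripper":255},{"dp":[-36,-65,0],"roll":0,"gripper":255},{"dp":[-36,-65,0],"roll":0,"gripper":255},{"dp":[-36,-65,0],"roll":0,"gripper":255}]'
python3 - <<'E'
from h import *
goto()
p=snap('side');q=snap('top')
for l in('lever_tip','bevel','bevel_grip'):print(l,[(np.round(d['centre'],1),round(d['confidence'],2)) for d in models.spot_point(p,l)])
print(proj(p,(*(S+(13+25)*u+19*v),71)),proj(p,(*(S+(13+68)*u+19*v),25)))
o=cv2.resize(p['color'][140:220,180:280],None,fx=6,fy=6,interpolation=2)[:,:,::-1];cv2.imwrite('pics/lever.png',o)
E
```

```text
time_s: 16.25
eef_pos: [387.3, 284.3, 42.9]
ee_rot: [-0.014, 0.015, 0.707, -0.707]
force: [-0.2, -0.2, -0.2]
grip_width: 0.687
t 16.2 pos [387.3 284.3  42.9] yaw 177.64 | dp [0. 0. 0.] roll 0.0000 F [-0.2 -0.2 -0.2] grip 0.687
time_s: 17.0
eef_pos: [422.2, 282.6, 107.1]
ee_rot: [0.015, -0.014, -0.707, 0.707]
force: [-0.2, 0.0, -0.7]
grip_width: 0.002
t 17.0 pos [422.2 282.6 107.1] yaw 177.64 | dp [0. 0. 0.] roll 0.0000 F [-0.2  0.  -0.7] grip 0.002
lever_tip [(array([222.8, 165.9]), 0.41)]
bevel [(array([229.3, 187.7]), 0.79), (array([245.4, 190.5]), 0.46)]
bevel_grip [(array([208.6, 182.4]), 0.66)]
[222.55616116 168.29863248] [210.70598034 180.48835594]
```

View pics/lever.png

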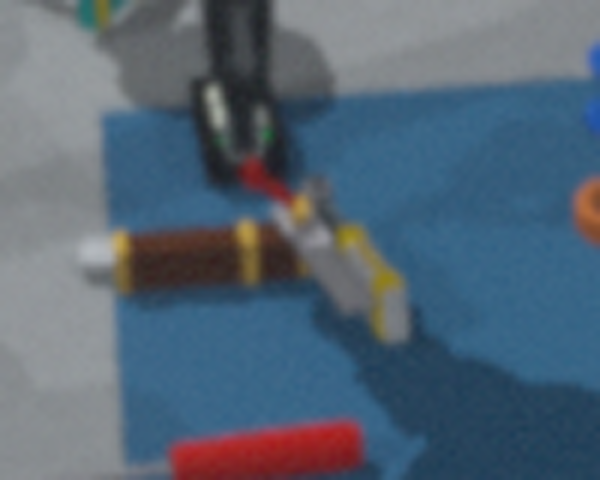

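The bevel is still seated against the fence and bar, and the raised red lever end at crop (250,172) is under the closed fingers. Now I'll press down.

```bash
python3 -m crank '[{"dp":[0,5,0],"roll":0,"gripper":255},{"dp":[0,9,0],"roll":0,"gripper":255},{"dp":[0,13,0],"roll":0,"gripper":255},{"dp":[0,17,0],"roll":0,"gripper":255},{"dp":[0,21,0],"roll":0,"gripper":255},{"dp":[0,25,0],"roll":0,"gripper":255},{"dp":[0,28,0],"roll":0,"gripper":255},{"dp":[0,31,0],"roll":0,"gripper":255},{"dp":[0,31,0],"roll":0,"gripper":255}]'
```

```text
time_s: 18.0
eef_pos: [422.0, 282.7, 76.0]
ee_rot: [0.015, -0.014, -0.707, 0.707]
force: [-1.6, 1.0, 1.5]
grip_width: 0.0
```

```bash
python3 -m crank '[{"dp":[0,1,0],"roll":0,"gripper":255},{"dp":[0,2,0],"roll":0,"gripper":255},{"dp":[0,3,0],"roll":0,"gripper":255},{"dp":[0,3,0],"roll":0,"gripper":255}]'
```

```text
time_s: 18.33
eef_pos: [422.3, 282.7, 73.4]
ee_rot: [0.015, -0.014, -0.707, 0.707]
force: [-3.1, 0.7, 3.9]
grip_width: 0.001
```

```bash
python3 -m crank '[{"dp":[0,1,0],"roll":0,"gripper":255},{"dp":[0,2,0],"roll":0,"gripper":255},{"dp":[0,2,0],"roll":0,"gripper":255}]'
```

```text
time_s: 18.58
eef_pos: [422.4, 282.8, 72.3]
ee_rot: [0.015, -0.014, -0.707, 0.707]
force: [-7.5, -1.0, 13.6]
grip_width: -0.002
```

```bash
python3 -m crank '[{"dp":[0,1,0],"roll":0,"gripper":255},{"dp":[0,2,0],"roll":0,"gripper":255},{"dp":[0,2,0],"roll":0,"gripper":255}]'
```

```text
time_s: 18.83
eef_pos: [422.5, 283.0, 71.6]
ee_rot: [-0.015, 0.014, 0.707, -0.707]
force: [-11.7, -2.6, 29.7]
grip_width: -0.003
```

```bash
python3 -m crank '[{"dp":[0,-4,0],"roll":0,"gripper":255},{"dp":[0,-20,0],"roll":0,"gripper":255},{"dp":[0,-40,0],"roll":0,"gripper":255},{"dp":[20,-40,0],"roll":0,"gripper":80},{"dp":[36,-40,0],"roll":0,"gripper":80},{"dp":[36,-40,0],"roll":0,"gripper":80},{"dp":[36,-40,0],"roll":0,"gripper":80}]'
python3 - <<'E'
from h import *
g=S+(13.5+67)*u+19*v
goto(g[0],g[1],40)
p=snap('side')
print('lever down/up pred',proj(p,(*(S+49*u+19*v),45)),proj(p,(*(S+38*u+19*v),71)))
for l in('lever_tip','blade_tip','sample_tip'):print(l,[(np.round(d['centre'],1),round(d['confidence'],2)) for d in models.spot_point(p,l)])
o=cv2.resize(p['color'][140:220,180:280],None,fx=6,fy=6,interpolation=2)[:,:,::-1];cv2.imwrite('pics/lever2.png',o)
E
```

```text
time_s: 19.42
eef_pos: [387.0, 284.3, 109.6]
ee_rot: [-0.014, 0.015, 0.707, -0.707]
force: [0.7, -0.5, 0.2]
grip_width: 0.564
t 19.4 pos [387.  284.3 109.6] yaw 177.67 | dp [ 0.6 69.6  0.1] roll 0.0000 F [ 0.7 -0.5  0.2] grip 0.564
lever down/up pred [219.68239664 174.93919057] [222.55616116 168.29863248]
lever_tip [(array([216.7, 175.4]), 0.46)]
blade_tip [(array([238.6, 191.6]), 0.55), (array([231.4, 181.4]), 0.26)]
sample_tip [(array([244. , 190.7]), 0.64), (array([191.6, 137.5]), 0.53)]
```

View pics/lever2.png

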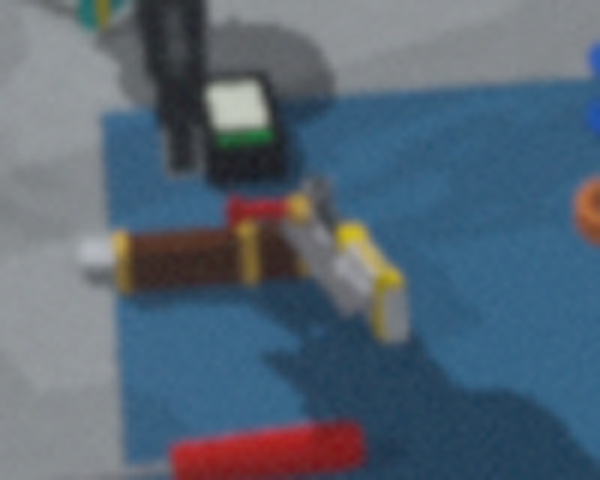

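The lever lies level at crop (260,208), fully down, and the bar is unmoved. Now I'll regrasp.

```bash
python3 -m crank '[{"dp":[0.6,30,0],"roll":0,"gripper":80},{"dp":[0.6,55,0],"roll":0,"gripper":80},{"dp":[0.6,68,0],"roll":0,"gripper":80},{"dp":[0.6,68,0],"roll":0,"gripper":80},{"dp":[0.6,68,0],"roll":0,"gripper":255},{"dp":[0.6,68,0],"roll":0,"gripper":255},{"dp":[0.6,68,0],"roll":0,"gripper":255},{"dp":[0.6,68,0],"roll":0,"gripper":255},{"dp":[0.6,68,0],"roll":0,"gripper":255},{"dp":[0.6,68,0],"roll":0,"gripper":255}]' 60
python3 -m crank '[{"dp":[0,0,0],"roll":0,"gripper":255},{"dp":[4,-1,0.5],"roll":0,"gripper":255},{"dp":[12,-2,1],"roll":0,"gripper":255},{"dp":[24,-3,3],"roll":0,"gripper":255},{"dp":[40,-3,5],"roll":0,"gripper":255},{"dp":[60,-3,5],"roll":0,"gripper":255},{"dp":[60,-3,5],"roll":0,"gripper":255}]'
python3 - <<'E'
from h import *
goto()
E
```

```text
time_s: 20.45
eef_pos: [387.0, 283.9, 43.0]
ee_rot: [0.014, -0.015, -0.707, 0.707]
force: [0.9, -6.0, 6.1]
grip_width: 0.238
time_s: 21.03
eef_pos: [322.1, 281.3, 44.4]
ee_rot: [0.015, -0.013, -0.706, 0.707]
force: [-0.5, 0.1, -4.0]
grip_width: 0.238
t 21.0 pos [322.1 281.3  44.4] yaw 177.72 | dp [0. 0. 0.] roll 0.0000 F [-0.5  0.1 -4. ] grip 0.238
```

```bash
python3 -m crank '[{"dp":[0,-30,2],"roll":0,"gripper":255},{"dp":[0,-65,4],"roll":0,"gripper":255},{"dp":[0,-70,30],"roll":0,"gripper":255},{"dp":[0,-70,60],"roll":0,"gripper":255},{"dp":[0,-70,95],"roll":0,"gripper":255},{"dp":[0,-70,130],"roll":0,"gripper":255},{"dp":[0,-70,165],"roll":0,"gripper":255},{"dp":[0,-70,200],"roll":0,"gripper":255},{"dp":[0,-70,235],"roll":0,"gripper":255},{"dp":[0,-70,270],"roll":0,"gripper":255}]'
python3 - <<'E'
from h import *
goto(300,-89,110,177.6)
E
```

```text
time_s: 21.87
eef_pos: [314.5, 10.6, 114.9]
ee_rot: [0.014, -0.015, -0.707, 0.707]
force: [1.2, -0.1, -4.0]
grip_width: 0.238
t 21.9 pos [314.5  10.6 114.9] yaw 177.67 | dp [ 10.4   4.9 100.1] roll 0.0012 F [ 1.2 -0.1 -4. ] grip 0.238
```

```bash
python3 -m crank '[{"dp":[5,0,30],"roll":0,"gripper":255},{"dp":[8,0,65],"roll":0,"gripper":255},{"dp":[10,0,99],"roll":0,"gripper":255},{"dp":[10,0,99],"roll":0,"gripper":255},{"dp":[10,10,99],"roll":0,"gripper":255},{"dp":[10,20,99],"roll":0,"gripper":255},{"dp":[10,30,99],"roll":0,"gripper":255},{"dp":[10,40,99],"roll":0,"gripper":255},{"dp":[10,50,99],"roll":0,"gripper":255},{"dp":[10,50,99],"roll":0,"gripper":255}]'
python3 - <<'E'
from h import *
goto(300,-89,44.4,177.6)
q=avg('top',2);p=snap('side')
o=np.zeros((420,800,3),np.uint8)
a=cv2.resize(q['avg'][195:265,280:350].clip(0,255).astype(np.uint8),(420,420),interpolation=2);b=cv2.resize(p['color'][215:305,170:260],(380,380),interpolation=2)
o[:,:420]=a;o[:380,420:]=b;cv2.imwrite('pics/at_w.png',o[:,:,::-1])
E
```

```text
time_s: 22.7
eef_pos: [300.3, -85.9, 63.7]
ee_rot: [-0.015, 0.014, 0.707, -0.706]
force: [-0.6, -0.0, -3.0]
grip_width: 0.235
t 22.7 pos [300.3 -85.9  63.7] yaw 177.64 | dp [ 0.1 19.3  3.1] roll 0.0008 F [-0.6 -0.  -3. ] grip 0.235
```

View pics/at_w.png

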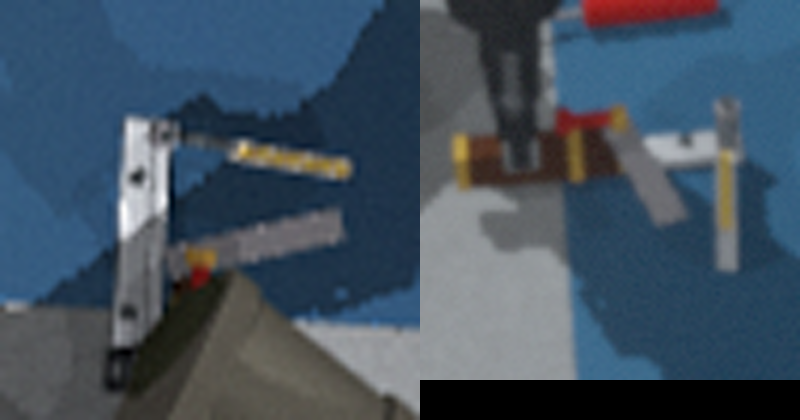

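The locked bevel hangs beside the work fence, with its blade tip at about crop (340,222), well clear of the bar tip at (350,168). Now I'll lower it.

```bash
python3 -m crank '[{"dp":[0,0,3],"roll":0.001,"gripper":255},{"dp":[0,8,3],"roll":0.001,"gripper":255},{"dp":[0,16,3],"roll":0.001,"gripper":255},{"dp":[0,20,3],"roll":0.001,"gripper":255},{"dp":[0,20,3],"roll":0.001,"gripper":255},{"dp":[0,20,1],"roll":0.001,"gripper":255},{"dp":[0,20,0],"roll":0.001,"gripper":255},{"dp":[0,20,0],"roll":0.001,"gripper":255}]'
python3 -c "
from h import *
goto(z=43.5,yaw=177.6);print(ctrl.sense()['wrist_torque'])"
```

```text
time_s: 23.52
eef_pos: [301.1, -86.5, 45.0]
ee_rot: [0.015, -0.015, -0.707, 0.707]
force: [-0.7, 0.0, -3.7]
grip_width: 0.238
t 23.5 pos [301.1 -86.5  45. ] yaw 177.60 | dp [ 0.   1.5 -0. ] roll -0.0000 F [-0.7  0.  -3.7] grip 0.238
[0.02712286 0.11135844 0.01713734]
```

```bash
python3 -m crank '[{"dp":[0,0,-1],"roll":0,"gripper":255},{"dp":[0,0,-2],"roll":0,"gripper":255},{"dp":[0,0,-2],"roll":0,"gripper":255},{"dp":[0,0,-2],"roll":0,"gripper":255}]'
python3 -c "
from h import *
goto(z=43.5,yaw=177.6);print(ctrl.sense()['wrist_torque'])"
```

```text
time_s: 23.85
eef_pos: [301.1, -84.6, 44.7]
ee_rot: [0.015, -0.015, -0.707, 0.707]
force: [0.3, 0.0, -2.5]
grip_width: 0.235
t 23.9 pos [301.1 -84.6  44.7] yaw 177.59 | dp [ 0.   1.2 -0. ] roll -0.0002 F [ 0.3  0.  -2.5] grip 0.235
[-0.00364813  0.1062109  -0.00412144]
```

```bash
python3 -m crank '[{"dp":[0,1,-1],"roll":0,"gripper":255},{"dp":[0,1.3,-2],"roll":0,"gripper":255},{"dp":[0,1.3,-2],"roll":0,"gripper":255},{"dp":[0,1.3,-2],"roll":0,"gripper":255}]'
python3 -c "
from h import *
goto(z=43.5,yaw=177.6);print(ctrl.sense()['wrist_torque'])"
```

```text
time_s: 24.18
eef_pos: [301.2, -82.5, 43.3]
ee_rot: [-0.015, 0.015, 0.707, -0.707]
force: [-0.0, 0.7, -2.4]
grip_width: 0.234
t 24.2 pos [301.2 -82.5  43.3] yaw 177.59 | dp [ 0.  -0.2 -0. ] roll -0.0002 F [-0.   0.7 -2.4] grip 0.234
[ 0.04430008 -0.00042131  0.00928922]
```

```bash
python3 -m crank '[{"dp":[0,0,-0.7],"roll":0,"gripper":255},{"dp":[0,0,-1.5],"roll":0,"gripper":255},{"dp":[0,0,-1.5],"roll":0,"gripper":255},{"dp":[0,0,-1.5],"roll":0,"gripper":255}]'
python3 -c "
from h import *
goto(z=43.5,yaw=177.6);print(ctrl.sense()['wrist_torque'])"
```

```text
time_s: 24.52
eef_pos: [301.3, -82.2, 43.5]
ee_rot: [0.014, -0.015, -0.706, 0.708]
force: [-7.1, -12.2, -4.0]
grip_width: 0.235
t 24.5 pos [301.3 -82.2  43.5] yaw 177.65 | dp [-0. -0.  0.] roll 0.0008 F [ -7.1 -12.2  -4. ] grip 0.235
[-2.28881589  1.28772547 -0.11830536]
```

```bash
python3 -m crank '[{"dp":[0,0,0.8],"roll":0,"gripper":255},{"dp":[0,0,0.8],"roll":0,"gripper":255},{"dp":[-1,0,0.8],"roll":0,"gripper":255},{"dp":[-3,0,0.8],"roll":0,"gripper":255},{"dp":[-5,0,0.8],"roll":0,"gripper":255},{"dp":[-5,0,0.8],"roll":0,"gripper":255}]'
python3 -c "
from h import *
goto(z=43.5,yaw=177.6);print(ctrl.sense()['wrist_torque'])"
```

```text
time_s: 25.02
eef_pos: [305.9, -82.5, 43.4]
ee_rot: [0.015, -0.014, -0.707, 0.707]
force: [-7.3, -9.8, -1.0]
grip_width: 0.238
t 25.0 pos [305.9 -82.5  43.4] yaw 177.64 | dp [ 0.  -0.1  0. ] roll 0.0007 F [-7.3 -9.8 -1. ] grip 0.238
[-1.64494949  1.34208851 -0.10970395]
```

```bash
python3 -m crank '[{"dp":[0,0,1],"roll":0,"gripper":255},{"dp":[0,0,1],"roll":0,"gripper":255},{"dp":[0,0,1],"roll":0,"gripper":255}]'
python3 -m crank '[{"dp":[-2,0,0],"roll":0,"gripper":255},{"dp":[-4,0,0],"roll":0,"gripper":255},{"dp":[-4,0,0],"roll":0,"gripper":255}]'
python3 -c "
from h import *
goto(z=43.5,yaw=177.6);print(ctrl.sense()['wrist_torque'])
q=avg('top',3);o=q['avg'][200:250,295:345]
p=snap('side')
for l in('blade_tip','work_tip','bevel','work'):print(l,*[[(np.round(d['centre'],1),round(d['confidence'],2)) for d in models.spot_point(c,l)] for c in(p,q)])
e=edge(q,(319.2,221.5),(337.9,224.5),2,(1,.5,-1),0);print('bar-',e)"
```

```text
time_s: 25.27
eef_pos: [306.2, -83.0, 43.3]
ee_rot: [-0.015, 0.015, 0.707, -0.707]
force: [0.6, -0.6, -3.3]
grip_width: 0.233
time_s: 25.52
eef_pos: [310.6, -83.3, 43.4]
ee_rot: [0.015, -0.015, -0.707, 0.707]
force: [-0.1, -0.2, -3.4]
grip_width: 0.238
t 25.5 pos [310.6 -83.3  43.4] yaw 177.59 | dp [-0.  -0.1  0. ] roll -0.0001 F [-0.1 -0.2 -3.4] grip 0.238
[ 0.01815457  0.13812572 -0.00096118]
blade_tip [(array([243.9, 251.3]), 0.73), (array([232.4, 270.1]), 0.56), (array([219.3, 254.2]), 0.18)] [(array([333.6, 227.8]), 0.54), (array([183.3, 155.8]), 0.47)]
work_tip [(array([238.6, 274.9]), 0.58)] [(array([337.2, 223.7]), 0.54)]
bevel [(array([220. , 261.4]), 0.86)] [(array([311.6, 235.2]), 0.52)]
work [(array([242.9, 252. ]), 0.63), (array([220.3, 253.6]), 0.21)] [(array([304.6, 216.3]), 0.7), (array([185.4, 154.1]), 0.59)]
bar- (array([319.21211633, 221.42361429]), array([337.91733386, 224.39072644]), np.float64(0.19021995358233995))
```

```bash
python3 -m crank '[{"dp":[-5,0,0],"roll":0,"gripper":255},{"dp":[-10,0,0],"roll":0,"gripper":255},{"dp":[-15,0,0],"roll":0,"gripper":255},{"dp":[-20,0,0],"roll":0,"gripper":255},{"dp":[-25,0,0],"roll":0,"gripper":255},{"dp":[-28,0,0],"roll":0,"gripper":255},{"dp":[-28,0,0],"roll":0,"gripper":255}]'
python3 -c "
from h import *
goto(z=43.5,yaw=177.6);print(ctrl.sense()['wrist_torque'])"
```

```text
time_s: 26.7
eef_pos: [338.9, -84.6, 43.4]
ee_rot: [0.015, -0.015, -0.707, 0.707]
force: [-0.6, 0.2, -2.7]
grip_width: 0.229
t 26.7 pos [338.9 -84.6  43.4] yaw 177.61 | dp [-0.  -0.1  0. ] roll 0.0002 F [-0.6  0.2 -2.7] grip 0.229
[-0.0115974   0.08432481 -0.05224715]
```

```bash
python3 -m crank '[{"dp":[0,0,-0.5],"roll":0,"gripper":255},{"dp":[0,0,-1],"roll":0,"gripper":255},{"dp":[0,0,-1],"roll":0,"gripper":255}]'
python3 -c "
from h import *
goto(z=43.5,yaw=177.6);print(ctrl.sense()['wrist_torque'])"
```

```text
time_s: 26.95
eef_pos: [338.5, -84.1, 43.4]
ee_rot: [0.014, -0.015, -0.706, 0.708]
force: [0.1, -6.2, -7.4]
grip_width: 0.235
t 26.9 pos [338.5 -84.1  43.4] yaw 177.62 | dp [-0.  -0.1  0. ] roll 0.0003 F [ 0.1 -6.2 -7.4] grip 0.235
[-1.08015789  0.03104682 -0.03593499]
```

```bash
python3 -m crank '[{"dp":[-2,0,0.2],"roll":0,"gripper":255},{"dp":[-4,0,0.2],"roll":0,"gripper":255},{"dp":[-6,0,0.2],"roll":0,"gripper":255},{"dp":[-8,0,0.2],"roll":0,"gripper":255},{"dp":[-10,0,0.2],"roll":0,"gripper":255},{"dp":[-12,0,0.2],"roll":0,"gripper":255},{"dp":[-14,0,0.2],"roll":0,"gripper":255},{"dp":[-16,0,0.2],"roll":0,"gripper":255},{"dp":[-16,0,0.2],"roll":0,"gripper":255}]'
python3 -c "
from h import *
goto(z=43.5,yaw=177.6);print(ctrl.sense()['wrist_torque'])"
```

```text
time_s: 27.7
eef_pos: [353.0, -84.7, 43.2]
ee_rot: [0.016, -0.013, -0.707, 0.707]
force: [-11.5, -9.6, 0.5]
grip_width: 0.235
t 27.7 pos [353.  -84.7  43.2] yaw 177.65 | dp [ 0.  -0.3  0. ] roll 0.0010 F [-11.5  -9.6   0.5] grip 0.235
[-1.83315301  1.78262306 -0.04026484]
```

```bash
python3 -m crank '[{"dp":[0,0,0.7],"roll":0,"gripper":255},{"dp":[0,0,0.7],"roll":0,"gripper":255},{"dp":[0,0,0.7],"roll":0,"gripper":255}]'
python3 -m crank '[{"dp":[-0.7,0,0],"roll":0,"gripper":255},{"dp":[-1.4,0,0],"roll":0,"gripper":255},{"dp":[-2,0,0],"roll":0,"gripper":255},{"dp":[-2,0,0],"roll":0,"gripper":255}]'
python3 -c "
from h import *
goto(z=43.5,yaw=177.6);print(ctrl.sense()['wrist_torque'])"
```

```text
time_s: 27.95
eef_pos: [353.8, -84.9, 43.3]
ee_rot: [-0.015, 0.015, 0.707, -0.707]
force: [-2.7, -1.3, -1.7]
grip_width: 0.236
time_s: 28.28
eef_pos: [356.3, -85.1, 43.4]
ee_rot: [-0.015, 0.015, 0.707, -0.707]
force: [-0.4, 0.6, -3.0]
grip_width: 0.233
t 28.3 pos [356.3 -85.1  43.4] yaw 177.58 | dp [-0.  -0.1 -0. ] roll -0.0004 F [-0.4  0.6 -3. ] grip 0.233
[ 0.07837043  0.19547507 -0.04106861]
```

```bash
python3 -m crank '[{"dp":[-0.7,0,-0.2],"roll":0,"gripper":255},{"dp":[-1.4,0,-0.3],"roll":0,"gripper":255},{"dp":[-2,0,-0.3],"roll":0,"gripper":255},{"dp":[-2,0,-0.3],"roll":0,"gripper":255}]'
python3 -c "
from h import *
goto(z=43.5,yaw=177.6);print(ctrl.sense()['wrist_torque'])"
```

```text
time_s: 28.62
eef_pos: [357.9, -85.0, 43.3]
ee_rot: [0.015, -0.015, -0.707, 0.707]
force: [-4.7, -3.3, -2.3]
grip_width: 0.235
t 28.6 pos [357.9 -85.   43.3] yaw 177.61 | dp [ 0.  -0.2  0. ] roll 0.0001 F [-4.7 -3.3 -2.3] grip 0.235
[-0.61396389  0.78544283 -0.03986491]
```

```bash
python3 -m crank '[{"dp":[-0.7,0,0],"roll":0,"gripper":255},{"dp":[-1.4,0,0],"roll":0,"gripper":255},{"dp":[-1.4,0,0],"roll":0,"gripper":255}]'
python3 -c "
from h import *
goto(z=43.5,yaw=177.6);print(ctrl.sense()['wrist_torque'])"
```

```text
time_s: 28.87
eef_pos: [359.4, -85.1, 43.3]
ee_rot: [0.015, -0.015, -0.707, 0.707]
force: [-3.4, -2.9, -1.7]
grip_width: 0.236
t 28.9 pos [359.4 -85.1  43.3] yaw 177.60 | dp [ 0.  -0.2  0. ] roll 0.0000 F [-3.4 -2.9 -1.7] grip 0.236
[-0.58826768  0.71713605 -0.04128918]
```

```bash
python3 -m crank '[{"dp":[-0.7,0,0],"roll":0,"gripper":255},{"dp":[-1.4,0,0],"roll":0,"gripper":255},{"dp":[-1.4,0,0],"roll":0,"gripper":255}]'
python3 -c "
from h import *
goto(z=43.5,yaw=177.6);print(ctrl.sense()['wrist_torque'])"
```

```text
time_s: 29.12
eef_pos: [360.8, -85.2, 43.3]
ee_rot: [0.015, -0.015, -0.707, 0.707]
force: [-4.0, -3.4, -2.3]
grip_width: 0.234
t 29.1 pos [360.8 -85.2  43.3] yaw 177.60 | dp [ 0.  -0.2  0. ] roll 0.0001 F [-4.  -3.4 -2.3] grip 0.234
[-0.60572441  0.74427178 -0.05205519]
```

```bash
python3 -m crank '[{"dp":[-0.5,0,0],"roll":0,"gripper":255},{"dp":[-1,0,0],"roll":0,"gripper":255},{"dp":[-1,0,0],"roll":0,"gripper":255}]'
python3 -c "
from h import *
goto(z=43.5,yaw=177.6);print(ctrl.sense()['wrist_torque'])"
```

```text
time_s: 29.37
eef_pos: [361.5, -85.2, 43.3]
ee_rot: [0.015, -0.014, -0.707, 0.707]
force: [-7.2, -3.7, -0.7]
grip_width: 0.233
t 29.4 pos [361.5 -85.2  43.3] yaw 177.62 | dp [ 0.  -0.2  0. ] roll 0.0003 F [-7.2 -3.7 -0.7] grip 0.233
[-0.76872098  1.14422945 -0.09643512]
```

```bash
python3 -m crank '[{"dp":[-0.5,0,0],"roll":0,"gripper":255},{"dp":[-1,0,0],"roll":0,"gripper":255},{"dp":[-1,0,0],"roll":0,"gripper":255}]'
python3 -c "
from h import *
goto(z=43.5,yaw=177.6);print(ctrl.sense()['wrist_torque'])
q=avg('top',4)
n=W-S
def bl(O,A,dx):
  A=np.radians(A);pv=O+dx*u+19*v;b=np.cos(A)*u+np.sin(A)*v;nn=-np.sin(A)*u+np.cos(A)*v
  return proj(q,(*(pv+20*b-10*nn),36.5)),proj(q,(*(pv+88*b-10*nn),36.5)),proj(q,(*(O+50*b+4*nn),47)),proj(q,(*(O+115*b+4*nn),47))
for dx in(13,):
  a,b,c,d=bl(W,107,dx)
  e=edge(q,a,b,2,(1,1,-.3));print('blade low: pred',a,b,'obs',e,line(q,e,36.5)[2]);e=edge(q,c,d,2,(1,.5,-1));print('bar back: pred',c,d,'obs',e,line(q,e,47)[2])
a,b,c,d=bl(S,107,13);e=edge(q,c,d,2,(1,.5,-1));print('sample bar back',line(q,e,47)[2],e[2])
"
```

```text
time_s: 29.62
eef_pos: [361.7, -85.2, 43.2]
ee_rot: [-0.016, 0.013, 0.707, -0.707]
force: [-11.3, -7.9, 2.5]
grip_width: 0.239
t 29.6 pos [361.7 -85.2  43.2] yaw 177.65 | dp [ 0.  -0.3 -0. ] roll 0.0008 F [-11.3  -7.9   2.5] grip 0.239
[-1.21230517  1.97392546 -0.05637205]
blade low: pred [317.53124579 222.19967397] [334.83280583 218.10374503] obs (array([317.53630308, 222.22473594]), array([334.95513397, 218.70999752]), np.float64(0.19074715751618823)) -77.64641216608584
bar back: pred [319.97049983 213.05757739] [336.60694959 209.12235133] obs (array([320.03942863, 213.33543927]), array([336.63106419, 209.21955966]), np.float64(0.17559976645809097)) -75.13064410966267
sample bar back -74.25330047122682 0.2740999677017952
```

```bash
python3 -m crank '[{"dp":[0,0,0.4],"roll":0,"gripper":255},{"dp":[0,0,0.4],"roll":0,"gripper":255},{"dp":[0,0,0.4],"roll":0,"gripper":255}]'
python3 -c "
from h import *
goto(z=43.5,yaw=177.6);print(ctrl.sense()['wrist_torque'])
q=avg('top',6)
f=lambda x,y:((x+.5)/5.3-.5+195,(y+.5)/5.3-.5+195)
for a,b in((f(150,73),f(245,50)),(f(147,54),f(242,33))):
  e=edge(q,a,b,2.5,(1,.5,-1));print(e,line(q,e,47)[2])"
```

```text
time_s: 30.07
eef_pos: [361.7, -85.2, 43.1]
ee_rot: [-0.016, 0.014, 0.707, -0.707]
force: [-8.9, -3.6, 1.3]
grip_width: 0.236
t 30.1 pos [361.7 -85.2  43.1] yaw 177.62 | dp [ 0.  -0.4 -0. ] roll 0.0003 F [-8.9 -3.6  1.3] grip 0.236
[-0.59038454  1.57191301 -0.06524207]
(array([222.87199127, 208.26383771]), array([240.83321004, 204.08179619]), np.float64(0.252613796109089)) -75.91717675851395
(array([222.29606191, 204.64418217]), array([240.11776068, 200.26357172]), np.float64(0.2733664616236015)) -75.20857513719153
```

```bash
python3 -m crank '[{"dp":[-0.5,0,0],"roll":0,"gripper":255},{"dp":[-0.5,0,0],"roll":0,"gripper":255},{"dp":[-0.5,0.4,0],"roll":0,"gripper":255}]'
python3 -m crank '[{"dp":[0.8,0.3,0.2],"roll":0,"gripper":255},{"dp":[0.8,0.3,0.2],"roll":0,"gripper":255},{"dp":[0.8,0.3,0.2],"roll":0,"gripper":80},{"dp":[0.8,0.3,0.2],"roll":0,"gripper":80},{"dp":[0.8,0.3,0.2],"roll":0,"gripper":80},{"dp":[0.8,0.3,0.2],"roll":0,"gripper":80},{"dp":[0.8,0.3,0.2],"roll":0,"gripper":80},{"dp":[0.8,-20,0.2],"roll":0,"gripper":80},{"dp":[0.8,-50,0.2],"roll":0,"gripper":80},{"dp":[0.8,-90,0.2],"roll":0,"gripper":80}]'
python3 -m crank '[{"dp":[0,-40,0],"roll":0,"gripper":80},{"dp":[0,-80,40],"roll":0,"gripper":80},{"dp":[0,-80,80],"roll":0,"gripper":80},{"dp":[0,-80,120],"roll":0,"gripper":80},{"dp":[0,-80,160],"roll":0,"gripper":80},{"dp":[0,-80,200],"roll":0,"gripper":80},{"dp":[0,-80,240],"roll":0,"gripper":80},{"dp":[0,-80,260],"roll":0,"gripper":80},{"dp":[0,-80,260],"roll":0,"gripper":80},{"dp":[0,-80,260],"roll":0,"gripper":80}]'
```

```text
time_s: 30.62
eef_pos: [361.8, -85.3, 42.9]
ee_rot: [-0.016, 0.013, 0.707, -0.707]
force: [-16.1, -3.6, 18.7]
grip_width: 0.235
time_s: 31.45
eef_pos: [361.6, -85.1, 132.8]
ee_rot: [-0.016, 0.014, 0.708, -0.706]
force: [0.9, -0.8, -0.1]
grip_width: 0.689
time_s: 32.28
eef_pos: [351.3, -346.0, 212.4]
ee_rot: [-0.016, 0.015, 0.707, -0.707]
force: [0.7, 0.1, -0.4]
grip_width: 0.685
```

```bash
python3 - <<'E'
from h import *
goto()
q=avg('top',6);p=avg('side',4)
for A in (106.5,):
  A=np.radians(A);b=np.cos(A)*u+np.sin(A)*v;n=-np.sin(A)*u+np.cos(A)*v;pv=W+13.2*u+19*v
  for nm,P,Q,z,ch in (('bar back',W+50*b+4*n,W+115*b+4*n,47,(1,.5,-1)),('bar face',W+50*b-8*n,W+115*b-8*n,47,(1,.5,-1)),('blade low',pv+15*b-10*n,pv+88*b-10*n,36.5,(1,1,-.3)),
     ('stock open side',pv+40*u+11*v,pv+105*u+11*v,31,(1,0,-1)),('stock fence side',pv+40*u-11*v,pv+105*u-11*v,31,(1,1,1)),('fence foot',W-22*v,W+130*u-22*v,7,(1,1,0)),('fence face',W+8*v,W+130*u+8*v,11,(1,1,0))):
    a,c=proj(q,(*P,z)),proj(q,(*Q,z));e=edge(q,a,c,2,ch);L=line(q,e,z);print(nm,'pred',a.round(1),c.round(1),'obs',e[0].round(2),e[1].round(2),'ang %.2f res %.2f'%(L[2],e[2]))
print('pred side lever',proj(p,(*(W+49*u+19*v),45)),'raised',proj(p,(*(W+38*u+19*v),71)),'pivot',proj(p,(*(W+13*u+19*v),3)),'grip',proj(p,(*(W+81*u+19*v),25)))
for l in('lever_tip','bevel','bevel_grip','blade_tip','work_tip'):print(l,*[[(np.round(d['centre'],1),round(d['confidence'],2)) for d in models.spot_point(c,l)] for c in(p,q)])
E
```

```text
t 32.3 pos [ 351.3 -346.   212.4] yaw 177.49 | dp [0. 0. 0.] roll 0.0000 F [ 0.7  0.1 -0.4] grip 0.685
bar back pred [320.  213.2] [336.7 209.4] obs [320.01 213.19] [336.6  209.07] ang -75.12 res 0.18
bar face pred [320.8 216.3] [337.4 212.5] obs [320.61 215.49] [337.43 212.44] ang -78.76 res 0.16
blade low pred [316.2 222.6] [334.9 218.4] obs [316.23 222.53] [334.84 218.3 ] ang -76.27 res 0.39
stock open side pred [313.9 231.5] [313.  248.6] obs [313.57 231.53] [313.33 248.65] ang 179.44 res 0.03
stock fence side pred [308.1 231.2] [307.2 248.3] obs [307.53 231.11] [306.04 248.16] ang 175.30 res 0.16
fence foot pred [300.3 216.7] [298.4 250.3] obs [299.89 216.73] [298.89 250.28] ang 178.71 res 0.27
fence face pred [308.1 217.2] [306.3 250.9] obs [307.98 217.24] [306.06 250.86] ang 177.07 res 0.32
pred side lever [226.06951257 246.12074062] raised [229.6810985 238.6808661] pivot [239.18410118 256.0327855 ] grip [214.99483581 252.51965979]Traceback (most recent call last):
  File "<stdin>", line 10, in <module>
ValueError: only the last four pictures can be asked about
```

```bash
python3 - <<'E'
from h import *
p=snap('side')
for l in('lever_tip','bevel','bevel_grip'):print(l,[(np.round(d['centre'],1),round(d['confidence'],2)) for d in models.spot_point(p,l)])
c=p['color'].astype(int)[225:270,190:260];m=(c[:,:,0]>110)&(c[:,:,1]<60)&(c[:,:,2]<70);ys,xs=np.nonzero(m);print('red',len(xs),xs.min()+190,xs.max()+190,ys.min()+225,ys.max()+225)
ctrl.finish_job()
E
```

```text
lever_tip [(array([225.4, 243.6]), 0.38)]
bevel [(array([238. , 257.5]), 0.98), (array([338.7, 327.3]), 0.32), (array([233.3, 181.3]), 0.15)]
bevel_grip [(array([213.2, 253.9]), 0.8), (array([283.2, 178.5]), 0.66)]
red 18 230 235 245 247
the job is handed in; nothing more can be done
```

I copied the taped bar's angle to the other bar and handed the job in at about 33 s. The bevel lies locked in the work bracket, released and with the gripper clear.

- **At the sample bracket:** I laid the stock on the fence, trimming its angle by the wrist moment. I slid it in to about 10.7 N, where it stopped moving, then let go and pressed the lever down. That press reached about 30 N, more than the 8 to 10 N needed, and pushed about 12 N towards the hinge.
- **At the work bracket:** I slid the locked bevel in along the fence until the bar opened and the bevel stopped moving. The along-fence force was 11 to 16 N, well under the 35 N limit. The spot where it stopped, compared with the sample, matches the offset between the brackets to about 2 mm.

**Last checks:**
- **Angle copied:** the back edges of the two bars agree (work −75.1°, sample −75.2°), and the blade reads −76.3°.
- **Taped bar:** its edges moved less than 0.03 px from the start.
- **Lever:** its red patch lies level in the side view, and its end is nearer the "down" prediction than the raised one.

**Checks that disagreed:**
- **Work bar's front face:** it read −78.8°, but that edge is blurred by the blade lying against it.
- **Stock and fence edges:** these ranged from 175° to 179°, which I put down to measurement noise.

I did not view a picture of the final placement because the viewing limit was used up. I also did not measure the bystanders again; the arm only passed above them.

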